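Reset the tin-filling station for the next batch

ROBOT

A 6-joint arm with a two-finger parallel gripper is mounted at the origin on the work surface. World frame = base frame: x ahead of the robot, y to its left, z up, the work surface at z = 0. Lengths are in m, angles in rad, forces in N, time in s.
With the tool pointing down it reaches from about 0.35 to 0.875 m from the base axis. Payload 4.2 kg.
Tool frame: the origin (TCP) lies at the very end of the fingers, on their centre line; the grasp point (between the pads) lies 19 mm behind it; z points along the fingers, y is the line along which they close (so a half turn about z gives the same grasp; the last joint's range is limited). The gripper opens to 87 mm and grips with 3 to 60 N. Pads are 19 mm wide; open, the fingers measure 117 mm over their backs; the gripper's body (75 mm by 190 mm) begins 51 mm behind the grasp point.
Start: joints at [1.546, 0.385, 0.008, 0, -1.194, -0.259], TCP at [0.175, 0.6, 0.223] pointing down, gripper open.
Joint ranges: [-3.14, 3.14], [-1.21, 2.06], [-1.07, 1.41], [-3.16, 2.05], [-2.99, -0.16], [-3.1, 3.1]. Speed limits (rad/s): [2.79, 2.79, 3.14, 3.14, 3.14, 3.14].

INTERFACE

Orientations are given as a unit quaternion [x, y, z, w].
In Python, from station import * gives the robot as it stands.
- The arm moves only by the tool jog_arm, never from a script. Its argument "deltas" is a list that holds one entry, the list of rows, each a list of 5 numbers: the opening, from -1 (shut) to 1 (fully open), then the shift along the tool's x, y, z in units of 30 mm (1.0 is 30 mm), then the turn about the tool's z in units of 5 degrees (1.0 is 5 degrees). In form: [[[gripper, tx, ty, tz, roll], ...]]. A call has 1 to 10 rows; each row shifts and turns the commanded pose from where the row before left it, along the tool's axes as they then stand; what a row does not reach is not made up. A row lasts 1/12 s, in which the tool goes at most 41.7 mm and 7.16 degrees, less where a joint would pass 70% of its speed; a pose out of reach is approached as far as the arm can. A call is refused whole if a number of a shift passes 1 or a number of a turn 1, either way. A call with a gripper value outside its range is refused whole. The fingers move at their own pace and stop on an object; "grip_force" is the grip in N (left out, the last holds). Time passes only in rows, so rows that do not move let the fingers close. It gives the time, the measured TCP pose, the force, the opening and the grip force at its end, in the units of the state.
- sense(): the state, without advancing time (a new reading comes with each control period).
- get_image(name): name is "scene" or "side" or "wrist"; returns the picture (400x640x3 uint8, blue, green, red); there is no depth.
- camera_params(name): a dict with "fovy" (degrees; the focal length in pixels is half the picture's height over the tangent of half this angle, whatever the lens; pixels are square), "cx", "cy" (the principal point, pixels), "dist" ([k1, k2, p1, p2, k3] as OpenCV has them; the pictures are not rectified), "rvec" (rotation vector, rad) and "tvec" (3), from world to camera coordinates, as OpenCV has them. Camera axes: x right, y down, z forward; pixel columns grow to the right and rows downward; lengths in m; the calibration is good to about 2 mm. A picture is of the moment at which its call begins: read the wrist's pose just before it. camera_params takes no time and is no camera call; for the wrist camera it gives the pose at the moment of the call.
- sign_off(): hands the job in; it is judged then, once.
The state is a dict: "clock": time; "joint_pos": joint angles; "qd": joint speeds; "joint_efforts": joint torques, N m; "tool_pos": TCP position; "ee_rot": TCP orientation; "ft_force": force on the tool from outside, world axes, zero at the start; "moment": the same for the moment, N m; "width": finger opening in m; "gripper_force": force on a finger pad.
Only numpy, scipy, OpenCV 4.12 (cv2) and the standard library are available. Lean on these libraries where they do the work, as an engineer would, in place of code of your own. Each camera call takes 0.05 s, during which the arm holds its last target. There are 200 camera calls.

TASK

Get the tin-filling station ready for the next batch: hang every blue hold-down bridge astride the drying rail, so that its top plate rests on the bar with one leg on each side, and turn the notched disc (by pushing its pegs) until its notch points straight at the green pointer. Only when all the bridges hang still and the disc is set, switch the feed on by throwing the red lever fully over. Leave the tins and the bottle where they stand.

Things in the scene. Friction and masses are not known exactly. Their poses are not given: they have to be found in the camera images.
- bridge1: Blue steel hold-down bridge: a flat band bent to an upside-down U on two legs, orange T grip on top. 58 (x) x 50 (y) x 105 mm tall, 0.25 kg (+-20%). Origin at the centre between its feet, z up. Top plate z = 55 to 61 mm; legs 6 mm thick, 46 mm apart inside, one at +x and one at -x, so the channel between them runs along y. Same either way round. May be absent (None at the start).
- bridge2: Blue steel hold-down bridge: a flat band bent to an upside-down U on two legs, orange T grip on top. 58 (x) x 50 (y) x 105 mm tall, 0.25 kg (+-20%). Origin at the centre between its feet, z up. Top plate z = 55 to 61 mm; legs 6 mm thick, 46 mm apart inside, one at +x and one at -x, so the channel between them runs along y. Same either way round. May be absent (None at the start).
- bridge3: Blue steel hold-down bridge: a flat band bent to an upside-down U on two legs, orange T grip on top. 58 (x) x 50 (y) x 105 mm tall, 0.25 kg (+-20%). Origin at the centre between its feet, z up. Top plate z = 55 to 61 mm; legs 6 mm thick, 46 mm apart inside, one at +x and one at -x, so the channel between them runs along y. Same either way round. May be absent (None at the start).
- bridge4: Blue steel hold-down bridge: a flat band bent to an upside-down U on two legs, orange T grip on top. 58 (x) x 50 (y) x 105 mm tall, 0.25 kg (+-20%). Origin at the centre between its feet, z up. Top plate z = 55 to 61 mm; legs 6 mm thick, 46 mm apart inside, one at +x and one at -x, so the channel between them runs along y. Same either way round. May be absent (None at the start).
- bridge5: Blue steel hold-down bridge: a flat band bent to an upside-down U on two legs, orange T grip on top. 58 (x) x 50 (y) x 105 mm tall, 0.25 kg (+-20%). Origin at the centre between its feet, z up. Top plate z = 55 to 61 mm; legs 6 mm thick, 46 mm apart inside, one at +x and one at -x, so the channel between them runs along y. Same either way round. May be absent (None at the start).
- bridge1_seat (a point): Centre of the underside of bridge1's top plate, 55 mm above its feet: the face that rests on the bar. Axes as the bridge. The T grip above it: neck 12 (x) x 34 (y) mm, from 6 to 42 mm above this point, then a head 24 (x) x 34 (y) mm up to 50 mm. Take the neck under the head with fingers closing along x.
- bridge2_seat (a point): Centre of the underside of bridge2's top plate, 55 mm above its feet: the face that rests on the bar. Axes as the bridge. The T grip above it: neck 12 (x) x 34 (y) mm, from 6 to 42 mm above this point, then a head 24 (x) x 34 (y) mm up to 50 mm. Take the neck under the head with fingers closing along x.
- bridge3_seat (a point): Centre of the underside of bridge3's top plate, 55 mm above its feet: the face that rests on the bar. Axes as the bridge. The T grip above it: neck 12 (x) x 34 (y) mm, from 6 to 42 mm above this point, then a head 24 (x) x 34 (y) mm up to 50 mm. Take the neck under the head with fingers closing along x.
- bridge4_seat (a point): Centre of the underside of bridge4's top plate, 55 mm above its feet: the face that rests on the bar. Axes as the bridge. The T grip above it: neck 12 (x) x 34 (y) mm, from 6 to 42 mm above this point, then a head 24 (x) x 34 (y) mm up to 50 mm. Take the neck under the head with fingers closing along x.
- bridge5_seat (a point): Centre of the underside of bridge5's top plate, 55 mm above its feet: the face that rests on the bar. Axes as the bridge. The T grip above it: neck 12 (x) x 34 (y) mm, from 6 to 42 mm above this point, then a head 24 (x) x 34 (y) mm up to 50 mm. Take the neck under the head with fingers closing along x.
- bar_top (a point): Drying rail, fixed: a level aluminium flat bar along this point's y, 420 mm long, 28 wide (x), 12 thick, on two thin dark posts 198 mm either side of its middle; black end caps stand 6 mm above the bar. This point is the middle of the bar's top face, 130 mm above the table; z is up.
- station: Fixed round grey drum, 230 mm across and 40 mm tall; origin at the centre of its underside, on the disc's axis. It carries a green pointer block (26 x 14 mm, top at z = 56 mm) on its -x side, 95 to 121 mm from the axis. On it lies an aluminium disc 180 mm across that turns either way without end about the vertical axis; its stiff bearing (0.15 N m) keeps it where it is left.
- notch (a point): Middle of the mouth of the disc's only notch (23 mm wide, 20 deep, red patch just inside it), at the rim, 90 mm from the axis, 56 mm above the table (the disc's top face). Four black upright pegs, 16 mm thick, stand on the disc from 56 to 84 mm above the table, centres 70 mm from the axis, at 45, 135, 225 and 315 degrees round from the notch; a hub 40 mm across stands to 68 mm.
- mark (a point): The spot beside the green pointer, 90 mm from the axis and fixed to the drum: the notch faces the pointer when it is here.
- feed (a joint): Angle of the red-knobbed feed lever: 0 (off) leaning to its own -x side, to 1.0 rad (on) leaning to its +x side; it swings in its x-z plane and stays where it is left (0.06 N m). The lever is 80 mm long on a pivot 22 mm above the table, on a blue block 70 x 50 x 25 mm.
- feed_tip (a point): Centre of the feed lever's 26 mm red ball knob (about 92 mm above the table at either end, 102 mm when upright), 80 mm from the pivot.
- feed_base: Blue block of the feed lever, origin at the centre of its underside; x is the direction in which the lever is thrown to switch on.
- spray: Bystander: white bottle with a blue cap, 64 mm across, 130 mm tall; leave alone. Origin under its centre.
- tin1: Bystander: closed black tin with a mint band, 66 mm across, 75 mm tall; leave alone. Origin under its centre.
- tin2: Bystander: closed black tin with a mint band, 66 mm across, 75 mm tall; leave alone. Origin under its centre.
- tin3: Bystander: closed black tin with a mint band, 66 mm across, 75 mm tall; leave alone. Origin under its centre.

How it is judged:
By the outcome, as a careful person would: the job done as asked, in the order asked, and still so for the second after the job is handed in, with the robot touching nothing.
Of bridge1, bridge2, bridge3, bridge4, bridge5 only 3 to 5 are there at a start; the rules pass over those that are not, and their reading is None.
At some moment in a run one of bridge1, bridge2, bridge3, bridge4, bridge5 may be knocked a few centimetres aside while the robot is not near it.
Once in a run the grip may slacken for a moment while it holds something.
It also fails if it takes over 210 s, if anything falls off the work surface, if the arm or the gripper's body presses on something with over 40 N, if the wrist force passes 120 N, or if a joint passes its speed limit or range.

## Working session

There is one attempt and no reset: what is moved stays moved. The work goes in short steps, Python scripts to look and compute and a tool call to move; the robot and the scene stay as the last step left them, time stands still between calls to the robot, and variables do not carry over. Pictures are saved under pics/ and viewed, at most 14 in all, crops included, and the job is handed in when it is done.

Besides the shell and the picture viewer there is one more tool, called after ">>>" as name(argument=value, ...), one argument or row to a line, values as JSON. jog_arm: Moves the arm, as the interface text tells. Its arguments: {"type":"object","properties":{"deltas":{"type":"array","items":{"type":"array","items":{"type":"array","items":{"type":"number"}}}},"grip_force":{"type":"number"}},"required":["deltas"]}

```bash
mkdir -p pics; ls
python3 - <<'E'
from station import *
import cv2,numpy as np
for n in ["scene","side","wrist"]:
    im=get_image(n); cv2.imwrite(f"pics/{n}0.png",im)
    p=camera_params(n);R=cv2.Rodrigues(np.array(p["rvec"]))[0]
    print(n,p["fovy"],p["cx"],p["cy"],p["dist"],(-R.T@np.array(p["tvec"]).ravel()).round(3),R[2].round(2))
print(sense())
E
```

```text
pics
scene 48.39517377680424 320.0085474040203 198.6686870265587 [-0.12844422  0.          0.          0.          0.        ] [1.268 0.265 1.049] [-0.58 -0.21 -0.79]
side 48.060458979294644 315.65335611111647 199.75884956847747 [-0.06661011  0.          0.          0.          0.        ] [0.246 0.85  1.   ] [ 0.27 -0.67 -0.69]
wrist 70.56657278694142 321.00782684718376 203.2441257655641 [-0.00214793  0.          0.          0.          0.        ] [0.257 0.576 0.386] [-0.3   0.08 -0.95]
{'clock': 0.15, 'joint_pos': array([ 1.54559942e+00,  3.85383707e-01,  6.95926165e-03, -3.38379907e-04,
       -1.19400573e+00, -2.58626157e-01]), 'qd': array([-0.00054405, -0.00348956,  0.00272315,  0.00156842,  0.00023968,
        0.00038199]), 'joint_efforts': array([ 1.21988014e-04, -3.91050339e+01,  1.87587297e+01,  4.22232896e+00,
        1.23738291e-02, -1.37122629e-04]), 'tool_pos': array([0.17486491, 0.59957504, 0.22171827]), 'ee_rot': array([ 9.89938279e-01, -1.41497389e-01, -6.10698305e-05,  8.29679868e-04]), 'ft_force': array([-0.11436919,  0.02338492, -0.03713455]), 'moment': array([-0.00757876,  0.03210977, -0.0146808 ]), 'gripper_force': 0.0, 'width': 0.08707491184499098}
```

View pics/scene0.png

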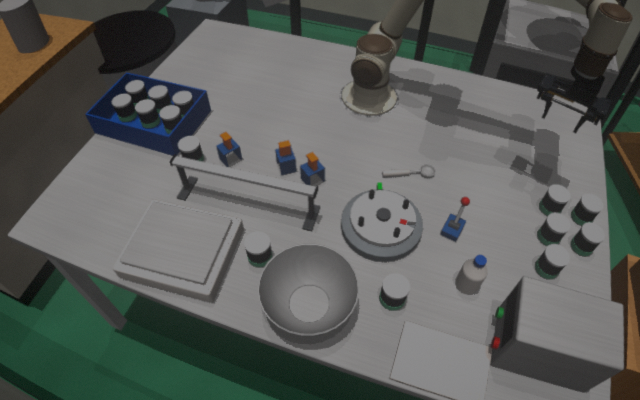

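View pics/side0.png

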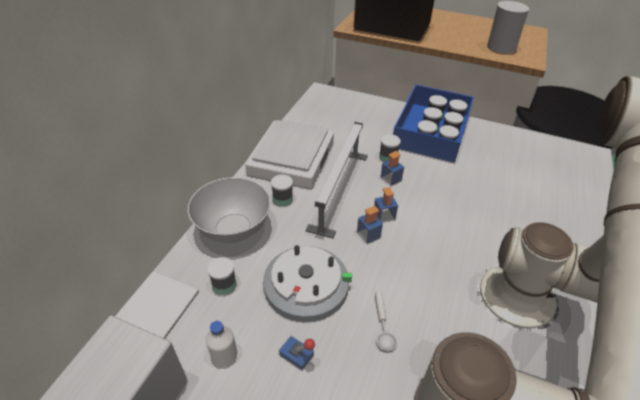

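Scene picture: three bridges (orange grips at about (227,140), (286,148) and (313,160)), with the rail from (175,160) to (317,190). The disc is at (383,218) with its notch at (405,222) and the green pointer at (380,187). The lever knob is at (465,201). The side view shows the same bridges at (394,158), (388,196) and (372,214).

```bash
cat > h.py <<'E'
from station import *
import cv2,numpy as np
from scipy.spatial.transform import Rotation as Ro
def cam(n,img=True):
    p=camera_params(n); im=get_image(n) if img else None
    f=200/np.tan(np.radians(p["fovy"]/2))
    K=np.array([[f,0,p["cx"]],[0,f,p["cy"]],[0,0,1]])
    R=cv2.Rodrigues(np.array(p["rvec"],float))[0]; t=np.array(p["tvec"],float).ravel()
    return dict(K=K,d=np.array(p["dist"]),R=R,t=t,im=im,o=-R.T@t)
def ray(c,uv):
    q=cv2.undistortPoints(np.array(uv,float).reshape(-1,1,2),c["K"],c["d"]).reshape(-1,2)
    return np.c_[q,np.ones(len(q))]@c["R"]
def onz(c,uv,z):
    r=ray(c,uv); z=np.asarray(z,float); return c["o"]+r*((z-c["o"][2])/r[:,2])[:,None]
def tri(c1,u1,c2,u2):
    A=np.zeros((3,3));b=np.zeros(3);L=[]
    for c,u in((c1,u1),(c2,u2)):
        d=ray(c,u)[0];d/=np.linalg.norm(d);M=np.eye(3)-np.outer(d,d);A+=M;b+=M@c["o"];L.append((M,c["o"]))
    X=np.linalg.solve(A,b); return X,max(np.linalg.norm(M@(X-o)) for M,o in L)
def proj(c,X): return cv2.projectPoints(np.array(X,float).reshape(-1,1,3),cv2.Rodrigues(c["R"])[0],c["t"],c["K"],c["d"])[0].reshape(-1,2)
RNG=dict(orange=((5,120,90),(17,255,255)),red=((174,150,90),(179,255,255)),red2=((0,150,90),(4,255,255)),green=((50,170,60),(70,255,255)),blue=((100,120,30),(125,255,255)))
def mask(im,col):
    h=cv2.cvtColor(im,cv2.COLOR_BGR2HSV); m=cv2.inRange(h,*[np.array(x) for x in RNG[col]])
    if col=="red": m|=cv2.inRange(h,*[np.array(x) for x in RNG["red2"]])
    return m
def blobs(m,amin=15):
    n,l,s,c=cv2.connectedComponentsWithStats(m)
    return [(c[i].round(1),int(s[i,4]),l==i) for i in range(1,n) if s[i,4]>=amin]
E
python3 - <<'E'
from h import *
a,b=cam("scene"),cam("side")
for col in("orange","red","green"):
    for n,c in(("scene",a),("side",b)):
        print(col,n,[(x[0].tolist(),x[1]) for x in blobs(mask(c["im"],col))])
C={}
for n,c,(x0,y0,x1,y1) in(("scene",a,(160,110,440,260)),("side",b,(240,110,420,320))):
    cv2.imwrite(f"pics/{n}1.png",cv2.resize(c["im"][y0:y1,x0:x1],None,fx=2.8,fy=2.8,interpolation=cv2.INTER_CUBIC))
E
```

```text
orange scene [([33.1, 51.0], 2878), ([225.5, 136.3], 65), ([625.7, 159.3], 200), ([283.9, 144.2], 66), ([311.7, 157.2], 73), ([632.2, 325.6], 972)]
orange side [([393.3, 157.6], 105), ([387.9, 194.3], 81), ([371.4, 213.2], 128)]
red scene [([465.1, 200.4], 36), ([402.9, 221.4], 18), ([496.3, 341.7], 50)]
red side [([309.1, 343.2], 35)]
green scene [([379.4, 185.8], 20)]
green side []
```

View pics/scene1.png

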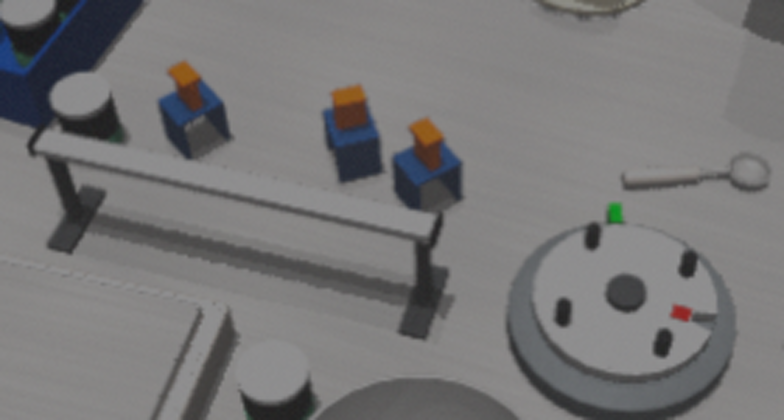

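View pics/side1.png

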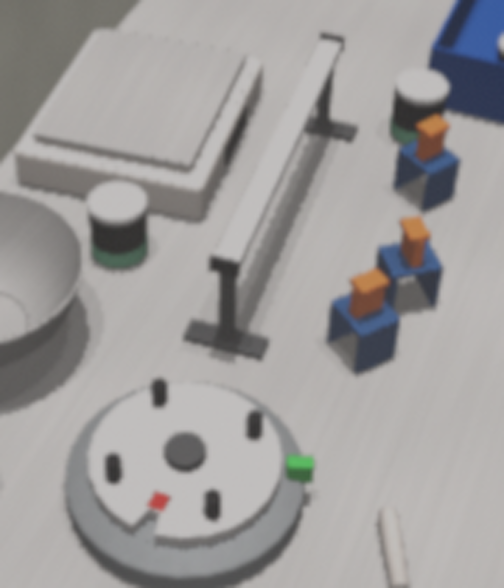

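The crops show three bridges standing beside the rail, with bridge b2 turned differently from the other two. The bar is clear, and its ends are at scene crop (40,143) to (433,228). The disc has its hub at (626,292), its notch patch at (681,313) and the pointer at (616,214).

Run:
```python
from h import *
a,b=cam("scene",0),cam("side",0)
S=lambda x,y:((x+.5)/2.8-.5+160,(y+.5)/2.8-.5+110)
D=lambda x,y:((x+.5)/2.8-.5+240,(y+.5)/2.8-.5+110)
P={"b1":(S(185,72),D(433,124)),"b2":(S(349,94),D(415,229)),"b3":(S(427,130),D(371,281)),
"barfar":(S(40,143),D(332,42)),"barnear":(S(434,227),D(226,262)),"hub":(S(626,290),D(185,451)),"patch":(S(681,313),D(159,501)),"ptr":(S(616,208),D(300,463)),"knob":((465.1,200.4),(309.1,343.2)),
"pegA":(S(594,230),D(255,415)),"pegB":(S(689,256),D(212,496)),"pegC":(S(664,337),D(113,460)),"pegD":(S(564,304),D(159,385)),
"spray":((480,261),(216,327)),"tin_a":((190,146),(390,142)),"tin_b":((258,242),(282,183)),"tin_c":((395,285),(222,267)),"leverbase":((454,227),(297,350))}
for k,(u,v) in P.items():
    X,e=tri(a,u,b,v);print(k,X.round(4),round(e*1e3,1))
```

```text
b1 [ 0.4503 -0.3313  0.1058] 0.4
b2 [ 0.4196 -0.1507  0.1026] 0.7
b3 [ 0.4395 -0.0552  0.1026] 0.3
barfar [ 0.6062 -0.4157  0.1241] 2.4
barnear [0.5765 0.0029 0.1279] 1.0
hub [0.5394 0.1895 0.0637] 0.4
patch [0.5412 0.246  0.0556] 0.5
ptr [0.437  0.1534 0.0562] 1.8
knob [0.443  0.3932 0.0949] 0.4
pegA [0.4908 0.1402 0.0821] 1.7
pegB [0.4918 0.2388 0.082 ] 0.3
pegC [0.5909 0.2374 0.0799] 0.9
pegD [0.5884 0.1393 0.0814] 0.2
spray [0.6407 0.4525 0.1229] 0.6
tin_a [ 0.4925 -0.444   0.0648] 2.2
tin_b [ 0.7438 -0.0919  0.0703] 0.1
tin_c [0.743  0.2718 0.0715] 1.4
leverbase [0.4805 0.3849 0.0177] 3.7
```

The heights agree with the text: heads at about 0.103 to 0.106 m and the bar top at about 0.13 m. Next I'll move the wrist camera over the bridges.

```bash
cat >> h.py <<'E'
def yaw(s=None):
    s=s or sense(); x=Ro.from_quat(s["ee_rot"]).as_matrix()[:,0]; return np.degrees(np.arctan2(x[1],x[0]))
def plan(x=None,y=None,z=None,yw=None,n=10,s=None,frm=None):
    """rows (tx,ty,tz,roll) from the present pose (or frm) to the target; total also"""
    if frm is None: s=sense(); frm=(*s["tool_pos"],yaw(s))
    f=np.array(frm,float); T=np.array([f[i] if v is None else v for i,v in enumerate((x,y,z,yw))],float)
    d=(T-f); d[3]=(d[3]+180)%360-180
    out=[]
    for i in range(n):
        a=np.radians(f[3]+d[3]*i/n); v=d[:3]/n
        out.append([round(float(k),2) for k in((v[0]*np.cos(a)+v[1]*np.sin(a))/.03,(v[0]*np.sin(a)-v[1]*np.cos(a))/.03,-v[2]/.03,-d[3]/n/5)])
    print("from",f.round(4),"rows",out if abs(d[3])>3 else (n,out[0]))
    return T
E
python3 - <<'E'
from h import *
T=plan(.42,.25,.25,-51,n=14)
plan(.44,-.17,.25,-86,n=15,frm=T)
E
```

```text
from [  0.1749   0.5998   0.2221 -16.2663] rows [[0.79, 0.64, -0.07, 0.5], [0.82, 0.6, -0.07, 0.5], [0.85, 0.56, -0.07, 0.5], [0.87, 0.53, -0.07, 0.5], [0.89, 0.49, -0.07, 0.5], [0.91, 0.45, -0.07, 0.5], [0.93, 0.41, -0.07, 0.5], [0.95, 0.37, -0.07, 0.5], [0.96, 0.33, -0.07, 0.5], [0.98, 0.29, -0.07, 0.5], [0.99, 0.24, -0.07, 0.5], [1.0, 0.2, -0.07, 0.5], [1.0, 0.16, -0.07, 0.5], [1.01, 0.11, -0.07, 0.5]]
from [  0.42   0.25   0.25 -51.  ] rows [[0.75, 0.55, -0.0, 0.47], [0.78, 0.52, -0.0, 0.47], [0.8, 0.49, -0.0, 0.47], [0.82, 0.46, -0.0, 0.47], [0.83, 0.42, -0.0, 0.47], [0.85, 0.39, -0.0, 0.47], [0.86, 0.35, -0.0, 0.47], [0.88, 0.32, -0.0, 0.47], [0.89, 0.28, -0.0, 0.47], [0.9, 0.25, -0.0, 0.47], [0.91, 0.21, -0.0, 0.47], [0.92, 0.17, -0.0, 0.47], [0.92, 0.13, -0.0, 0.47], [0.93, 0.1, -0.0, 0.47], [0.93, 0.06, -0.0, 0.47]]
```

>>> jog_arm(
  deltas=[
    [[0,0.79,0.64,-0.07,0.5],[0,0.82,0.6,-0.07,0.5],[0,0.85,0.56,-0.07,0.5],[0,0.87,0.53,-0.07,0.5],[0,0.89,0.49,-0.07,0.5],[0,0.91,0.45,-0.07,0.5],[0,0.93,0.41,-0.07,0.5],[0,0.95,0.37,-0.07,0.5],[0,0.96,0.33,-0.07,0.5],[0,0.98,0.29,-0.07,0.5]],
  ],
)

```text
clock: 1.08
tool_pos: [0.3502, 0.3484, 0.2438]
ee_rot: [0.936, -0.353, -0.0, -0.0]
ft_force: [1.2, 0.7, 0.0]
width: 0.0439
gripper_force: 0.0
```

>>> jog_arm(
  deltas=[
    [[0,0.99,0.24,-0.07,0.5],[0,1,0.2,-0.07,0.5],[0,1,0.16,-0.07,0.5],[0,1,0.11,-0.07,0.5],[0,0.75,0.55,0,0.47],[0,0.78,0.52,0,0.47],[0,0.8,0.49,0,0.47],[0,0.82,0.46,0,0.47],[0,0.83,0.42,0,0.47],[0,0.85,0.39,0,0.47]],
  ],
)

```text
clock: 1.92
tool_pos: [0.4264, 0.0804, 0.2521]
ee_rot: [0.841, -0.541, 0.0, -0.0]
ft_force: [0.7, -0.7, -0.6]
width: 0.0437
gripper_force: 0.0
```

>>> jog_arm(
  deltas=[
    [[0,0.86,0.35,0,0.47],[0,0.88,0.32,0,0.47],[0,0.89,0.28,0,0.47],[0,0.9,0.25,0,0.47],[0,0.91,0.21,0,0.47],[0,0.92,0.17,0,0.47],[0,0.92,0.13,0,0.47],[0,0.93,0.1,0,0.47],[0,0.93,0.06,0,0.47],[0,0,0,0,0]],
  ],
)

```text
clock: 2.75
tool_pos: [0.4367, -0.1732, 0.2517]
ee_rot: [0.726, -0.687, 0.0, 0.0]
ft_force: [0.1, 0.4, 1.2]
width: 0.043
gripper_force: 0.0
```

Run:
```python
from h import *
s=sense();print(s["tool_pos"],yaw(s),s["clock"],s["width"])
c=cam("wrist"); cv2.imwrite("pics/w1.png",c["im"])
print([(b[0].tolist(),b[1]) for b in blobs(mask(c["im"],"orange"))])
```

```text
[ 0.43665932 -0.17318333  0.25170915] -86.84228831039049 2.75 0.04301871170581756
[([317.9, 40.9], 119), ([332.9, 206.8], 632), ([314.6, 270.0], 465)]
```

View pics/w1.png

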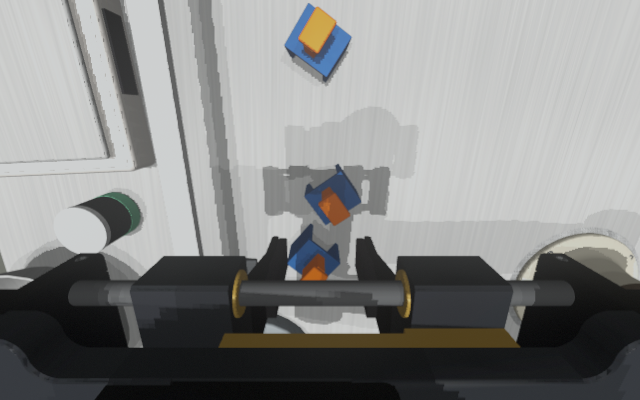

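Wrist picture: b1's grip is at about (318,32), b2's at (333,206), and b3's at (315,270) is partly hidden by the gripper. I'll back up along the rail so that all of them are in front of the camera.

>>> jog_arm(
  deltas=[
    [[0,-1,0,0,0],[0,-1,0,0,0],[0,-1,0,0,0],[0,-1,0,0,0],[0,-1,0,0,0],[0,-1,0,0,0],[0,-1,0,0,0],[0,0,0,0,0],[0,0,0,0,0]],
  ],
)

```text
clock: 3.55
tool_pos: [0.4236, 0.0415, 0.2521]
ee_rot: [0.73, -0.684, -0.0, -0.0]
ft_force: [-0.1, 0.2, -0.0]
width: 0.0434
gripper_force: 0.0
```

```bash
cat >> h.py <<'E'
def heads(c,zt=.105,show=False):
    """head-top rectangles: bright orange face, rays onto z=zt -> centre, yaw of long axis (bridge y), sizes"""
    res=[]
    for uv,n,m in blobs(mask(c["im"],"orange"),60):
        V=cv2.cvtColor(c["im"],cv2.COLOR_BGR2HSV)[...,2]
        t,_=cv2.threshold(V[m].reshape(-1,1),0,255,cv2.THRESH_OTSU)
        mm=(m&(V>t)).astype(np.uint8)
        bb=max(blobs(mm*255,10),key=lambda b:b[1])[2]
        for nm,k in(("top",bb),("all",m)):
            cn=max(cv2.findContours(k.astype(np.uint8),cv2.RETR_EXTERNAL,cv2.CHAIN_APPROX_NONE)[0],key=len)
            P=onz(c,cn.reshape(-1,2),zt)[:,:2]
            (ce,(w,h),a)=cv2.minAreaRect((P*1000).astype(np.float32))
            if w>h: L,S,ang=w,h,a
            else: L,S,ang=h,w,a+90
            res.append((nm,uv.tolist(),(np.array(ce)/1000).round(4).tolist(),round((ang+90)%180-90,1),round(L,1),round(S,1),int(t)))
    return res
E
python3 - <<'E'
from h import *
s=sense();print(s["tool_pos"],yaw(s),s["clock"])
c=cam("wrist"); cv2.imwrite("pics/w2.png",c["im"])
for r in heads(c): print(r)
E
```

```text
[0.42357507 0.041517   0.2520801 ] -86.24221043427036 3.55
('top', [341.8, 7.9], [0.415, -0.1394], 3.7, 26.3, 11.4, 154)
('all', [341.8, 7.9], [0.4154, -0.139], 3.7, 27.2, 12.2, 154)
('top', [314.8, 102.5], [0.4326, -0.0694], -36.2, 19.6, 0.7, 180)
('all', [314.8, 102.5], [0.4414, -0.0557], 53.4, 33.3, 23.3, 180)
```

View pics/w2.png

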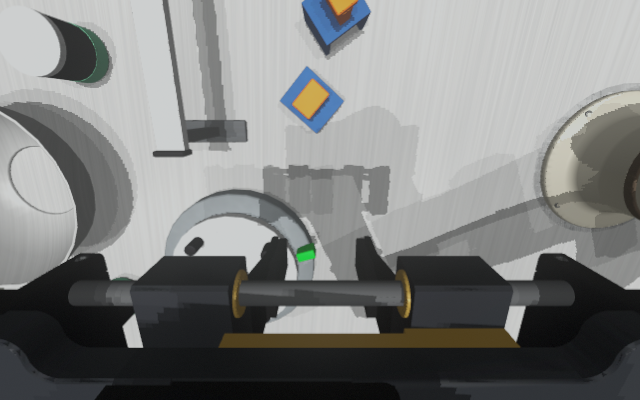

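b3's head reads 33.3 × 23.3 mm, centred at (0.441, -0.056) with its long axis at 53.4°. That matches the triangulation, so I'll grasp it.

Run:
```python
from h import *
plan(.4408,-.0555,.15,-126.6,n=9)
```

```text
from [ 4.23600e-01  4.06000e-02  2.52000e-01 -8.63493e+01] rows [[0.36, -0.04, 0.38, 0.89], [0.35, -0.07, 0.38, 0.89], [0.35, -0.1, 0.38, 0.89], [0.34, -0.12, 0.38, 0.89], [0.33, -0.15, 0.38, 0.89], [0.32, -0.17, 0.38, 0.89], [0.3, -0.2, 0.38, 0.89], [0.29, -0.22, 0.38, 0.89], [0.27, -0.24, 0.38, 0.89]]
```

>>> jog_arm(
  deltas=[
    [[0.1,0.36,-0.04,0.38,0.9],[0.1,0.35,-0.07,0.38,0.9],[0.1,0.35,-0.1,0.38,0.9],[0.1,0.34,-0.12,0.38,0.9],[0.1,0.33,-0.15,0.38,0.9],[0.1,0.32,-0.17,0.38,0.9],[0.1,0.3,-0.2,0.38,0.9],[0.1,0.29,-0.22,0.38,0.9],[0.1,0.27,-0.24,0.38,0.9],[0.1,0,0,0,0]],
  ],
)

```text
clock: 4.43
tool_pos: [0.4387, -0.0586, 0.1472]
ee_rot: [-0.444, 0.896, 0.001, -0.002]
ft_force: [-0.1, -0.7, -0.4]
width: 0.0478
gripper_force: 0.0
```

Run:
```python
from h import *
for n in("scene","side"):
    c=cam(n); print(n,[(b[0].tolist(),b[1]) for b in blobs(mask(c["im"],"orange")) if 150<b[0][0]<450])
plan(.4408,-.0555,.066,-126.6,n=7)
```

```text
scene [([225.6, 136.5], 67), ([282.7, 144.6], 50), ([312.1, 157.1], 61)]
side [([371.2, 214.1], 131)]
from [ 4.402000e-01 -5.740000e-02  1.493000e-01 -1.270199e+02] rows (7, [-0.01, 0.0, 0.4, -0.01])
```

>>> jog_arm(
  deltas=[
    [[0.1,-0.03,0,0.4,0],[0.1,-0.03,0,0.4,0],[0.1,0,0,0.4,0],[0.1,0,0,0.4,0],[0.1,0,0,0.4,0],[0.1,0,0,0.4,0],[0.1,0,0,0.4,0],[0.1,0,0,0,0],[-1,0,0,0,0],[-1,0,0,0,0]],
  ],
  grip_force=40,
)

```text
clock: 5.37
tool_pos: [0.4425, -0.0548, 0.0664]
ee_rot: [-0.447, 0.895, -0.0, 0.001]
ft_force: [-0.3, -0.5, -0.3]
width: 0.0411
gripper_force: 0.0
```

>>> jog_arm(
  deltas=[
    [[-1,0,0,0,0],[-1,0,0,0,0],[-1,0,0,0,0],[-1,0,0,0,0]],
  ],
)

```text
clock: 5.7
tool_pos: [0.442, -0.055, 0.066]
ee_rot: [-0.446, 0.895, -0.0, 0.001]
ft_force: [-0.3, 1.4, 3.6]
width: 0.0228
gripper_force: 40.0
```

>>> jog_arm(
  deltas=[
    [[-1,0,0,0,0],[-1,0,0,0,0],[-1,0,0,0,0]],
  ],
)

```text
clock: 5.95
tool_pos: [0.442, -0.055, 0.066]
ee_rot: [-0.446, 0.895, -0.0, 0.0]
ft_force: [-1.9, 0.5, 6.4]
width: 0.0228
gripper_force: 40.0
```

The width of 22.8 mm means the pads caught the head, not the neck. I'll reopen, go about 4 mm lower and close again.

>>> jog_arm(
  deltas=[
    [[0.1,0,0,0,0],[0.1,0,0,0,0],[0.1,0,0,0,0],[0.1,0,0,0.06,0],[0.1,0,0,0.06,0],[0.1,0,0,0,0],[-1,0,0,0,0],[-1,0,0,0,0],[-1,0,0,0,0],[-1,0,0,0,0]],
  ],
)

```text
clock: 6.78
tool_pos: [0.4415, -0.0552, 0.0617]
ee_rot: [-0.446, 0.895, 0.0, -0.0]
ft_force: [1.0, 0.3, 0.3]
width: 0.0291
gripper_force: 0.0
```

>>> jog_arm(
  deltas=[
    [[-1,0,0,0,0],[-1,0,0,0,0],[-1,0,0,0,0],[-1,0,0,0,0]],
  ],
)

```text
clock: 7.12
tool_pos: [0.4415, -0.0551, 0.0617]
ee_rot: [-0.446, 0.895, 0.0, -0.0]
ft_force: [0.3, 0.2, -1.8]
width: 0.0235
gripper_force: 40.0
```

Run:
```python
from h import *
s=sense(); print(s["tool_pos"],s["width"],s["ft_force"],yaw(s))
c=cam("scene"); cv2.imwrite("pics/s2.png",cv2.resize(c["im"][90:240,210:410],None,fx=4,fy=4,interpolation=cv2.INTER_CUBIC))
```

```text
[ 0.4415284  -0.05513607  0.06171526] 0.02346588088613951 [ 0.26586059  0.23327364 -1.76761369] -127.01539011717195
```

View pics/s2.png

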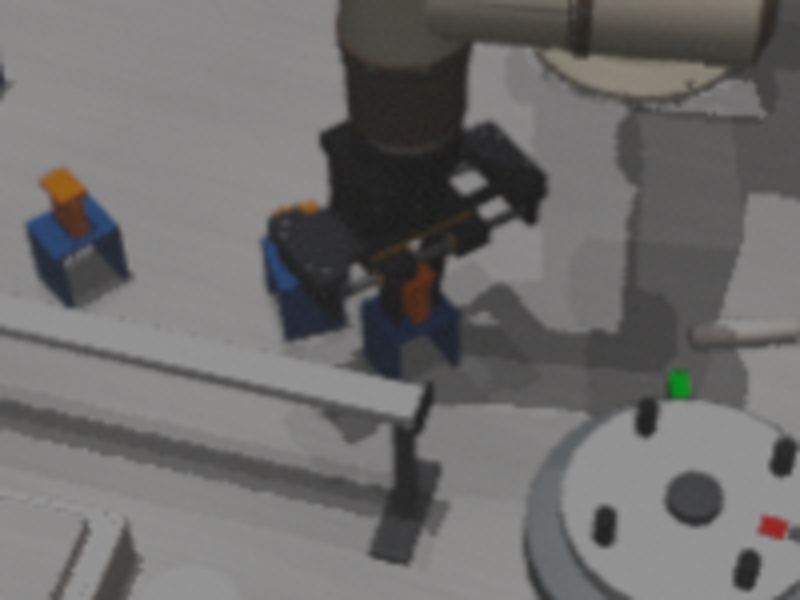

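The jaw is correctly across the grip (finger left of the neck, channel facing the viewer) and holds the head's sides at 24 mm. The tips already touch the top plate, so I can't go any lower. I'll raise the force to 60 N and test-lift.

>>> jog_arm(
  deltas=[
    [[-1,0,0,0,0],[-1,0,0,-0.1,0],[-1,0,0,-0.3,0],[-1,0,0,-0.4,0],[-1,0,0,-0.4,0],[-1,0,0,-0.4,0],[-1,0,0,0,0]],
  ],
  grip_force=60,
)

```text
clock: 7.75
tool_pos: [0.443, -0.055, 0.1117]
ee_rot: [-0.446, 0.895, -0.001, 0.002]
ft_force: [0.9, -0.4, -2.9]
width: 0.023
gripper_force: 60.0
```

Run:
```python
from h import *
s=sense(); print(s["tool_pos"],s["width"],s["ft_force"],yaw(s))
c=cam("wrist"); cv2.imwrite("pics/w3.png",c["im"])
```

```text
[ 0.44300922 -0.05495599  0.11172757] 0.02300798346080953 [ 0.9327782  -0.36406286 -2.86493719] -126.98156223849598
```

View pics/w3.png

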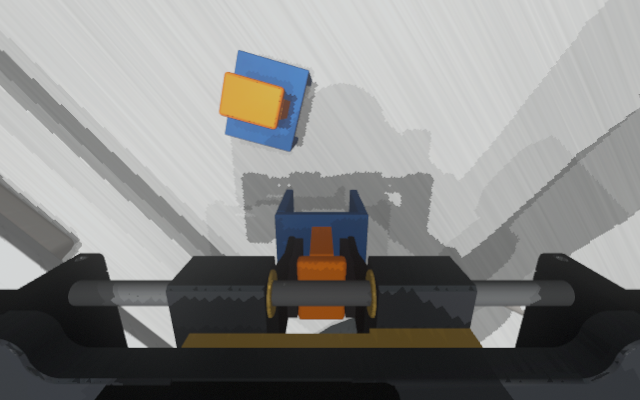

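b3 is held square and upright. b2's head is visible at (252,100). I'll lift it and carry it over the rail.

Run:
```python
from h import *
s=sense();f=(*s["tool_pos"],yaw(s))
im=cv2.imread("pics/w3.png"); c=cam("wrist",0); c["im"]=im
for r in heads(c): print(r)
T=plan(z=.225,n=5,frm=f)
plan(.584,-.106,.225,-85.9,n=10,frm=T)
```

```text
('top', [262.0, 102.6], [0.4196, -0.1518], -52.2, 33.1, 23.3, 165)
('all', [262.0, 102.6], [0.4183, -0.1502], -52.1, 37.1, 23.3, 165)
('top', [321.1, 258.6], [0.4534, -0.0414], -37.0, 31.5, 14.0, 127)
('all', [321.1, 258.6], [0.4459, -0.0512], 53.0, 38.7, 32.9, 127)
('top', [321.0, 312.0], [0.4743, -0.0136], -37.0, 31.8, 9.5, 125)
('all', [321.0, 312.0], [0.4741, -0.014], -37.0, 33.2, 10.4, 125)
from [ 4.422000e-01 -5.500000e-02  1.105000e-01 -1.270135e+02] rows (5, [-0.0, 0.0, -0.76, -0.0])
from [ 4.422000e-01 -5.500000e-02  2.250000e-01 -1.270135e+02] rows [[-0.15, -0.48, -0.0, -0.82], [-0.11, -0.49, -0.0, -0.82], [-0.08, -0.5, -0.0, -0.82], [-0.04, -0.5, -0.0, -0.82], [-0.01, -0.5, -0.0, -0.82], [0.03, -0.5, -0.0, -0.82], [0.07, -0.5, -0.0, -0.82], [0.1, -0.49, -0.0, -0.82], [0.14, -0.48, -0.0, -0.82], [0.17, -0.47, -0.0, -0.82]]
```

>>> jog_arm(
  deltas=[
    [[-1,0,0,-0.7,0],[-1,0,0,-0.8,0],[-1,0,0,-0.8,0],[-1,0,0,-0.8,0],[-1,0,0,-0.7,0],[-1,0,0,0,0],[-1,-0.15,-0.48,0,-0.82],[-1,-0.11,-0.49,0,-0.82],[-1,-0.08,-0.5,0,-0.82],[-1,-0.04,-0.5,0,-0.82]],
  ],
)

```text
clock: 8.63
tool_pos: [0.4979, -0.0759, 0.2215]
ee_rot: [-0.571, 0.821, 0.001, -0.001]
ft_force: [-0.2, 0.0, -1.7]
width: 0.0232
gripper_force: 60.0
```

>>> jog_arm(
  deltas=[
    [[-1,-0.01,-0.5,0,-0.82],[-1,0.03,-0.5,0,-0.82],[-1,0.07,-0.5,0,-0.82],[-1,0.1,-0.49,0,-0.82],[-1,0.14,-0.48,0,-0.82],[-1,0.17,-0.47,0,-0.82],[-1,0,0,0,0],[-1,0,0,0,0],[-1,0,0,0,0]],
  ],
)

```text
clock: 9.38
tool_pos: [0.5819, -0.1064, 0.2219]
ee_rot: [0.731, -0.683, -0.001, 0.001]
ft_force: [0.7, -0.1, -1.8]
width: 0.0232
gripper_force: 60.0
```

Run:
```python
from h import *
s=sense();print(s["width"],s["gripper_force"],s["ft_force"])
plan(.584,-.106,.142,-85.9,n=6)
c=cam("wrist"); cv2.imwrite("pics/w4.png",c["im"])
```

```text
0.02319745395974427 59.99523550271988 [ 0.68649254 -0.09578512 -1.75952806]
from [  0.5819  -0.1064   0.2219 -86.0897] rows (6, [-0.0, -0.01, 0.44, -0.01])
```

View pics/w4.png

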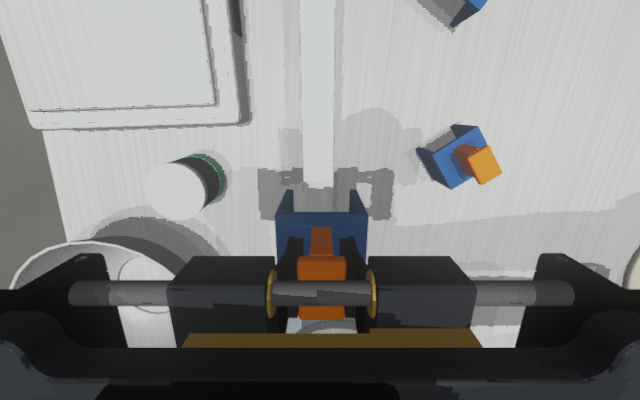

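The wrist view looks along the bar: its edges are at x ≈ 301 and 335, and the bridge legs at 280 and 364 straddle it. Before lowering I'll check the bar line numerically.

Run:
```python
from h import *
c=cam("wrist",0); im=cv2.imread("pics/w4.png"); g=cv2.GaussianBlur(cv2.cvtColor(im,cv2.COLOR_BGR2GRAY),(3,3),0)
for v in(20,60,100,140,170):
    r=g[v-3:v+4].astype(float).mean(0); d=np.diff(r)
    w=np.arange(285,350); u=w[np.argsort(-abs(d[w]))[:6]]
    print(v,u.tolist(),d[u].round().tolist())
for v,l,r in((20,300,337),(170,303,334)):
    print(onz(c,[(l,v),(r,v),((l+r)/2,v)],.130).round(4)[:,:2].tolist())
```

```text
20 [333, 334, 343, 342, 299, 300] [-8.0, -8.0, 7.0, 7.0, 5.0, 4.0]
60 [333, 334, 342, 300, 332, 343] [-12.0, -7.0, 6.0, 5.0, -5.0, 4.0]
100 [333, 341, 301, 342, 332, 300] [-7.0, 7.0, 6.0, 6.0, -5.0, 5.0]
140 [332, 302, 301, 333, 331, 303] [-14.0, 14.0, 10.0, -9.0, -6.0, 5.0]
170 [302, 303, 332, 301, 333, 291] [32.0, 24.0, -17.0, 17.0, -17.0, -12.0]
[[0.6092, -0.2594], [0.5801, -0.2614], [0.5946, -0.2604]]
[[0.601, -0.1399], [0.5726, -0.1418], [0.5868, -0.1408]]
```

>>> jog_arm(
  deltas=[
    [[-1,0,-0.1,0.45,0],[-1,0,0,0.45,0],[-1,0,0,0.45,0],[-1,0,0,0.45,0],[-1,0,0,0.45,0],[-1,0,0,0.4,0],[-1,0,0,0.1,0],[-1,0,0,0,0],[-1,0,0,0,0]],
  ],
)

```text
clock: 10.18
tool_pos: [0.5862, -0.1063, 0.1419]
ee_rot: [0.731, -0.682, 0.0, -0.0]
ft_force: [-0.5, 0.3, -2.2]
width: 0.023
gripper_force: 60.0
```

>>> jog_arm(
  deltas=[
    [[-1,0,0,0.06,0],[-1,0,0,0.06,0],[-1,0,0,0.04,0],[-1,0,0,0,0],[-1,0,0,0,0]],
  ],
)

```text
clock: 10.6
tool_pos: [0.5863, -0.1064, 0.1368]
ee_rot: [0.731, -0.682, 0.0, -0.0]
ft_force: [-0.5, 0.1, -1.2]
width: 0.0233
gripper_force: 60.0
```

>>> jog_arm(
  deltas=[
    [[-1,0,0,0.02,0],[-1,0,0,0,0],[-0.2,0,0,0,0],[-0.1,0,0,0,0],[0,0,0,0,0],[0.1,0,0,0,0],[0.1,0,0,0,0],[0.1,0,0,-0.1,0],[0.1,0,0,-0.3,0],[0.1,0,0,-0.5,0]],
  ],
)

```text
clock: 11.43
tool_pos: [0.5841, -0.1064, 0.1613]
ee_rot: [0.731, -0.682, -0.002, 0.002]
ft_force: [0.1, -0.5, -0.4]
width: 0.0475
gripper_force: 0.0
```

>>> jog_arm(
  deltas=[
    [[0.1,0,0,-0.8,0],[0.1,0,0,-0.8,0],[0.1,0,0,-0.8,0],[0.1,0,0,-0.3,0],[0.1,-1,0,0,0],[0.1,-1,0,0,0],[0.1,-1,0,0,0],[0.1,-0.5,0,0,0],[0.1,0,0,0,0]],
  ],
)

```text
clock: 12.18
tool_pos: [0.5779, 0.0009, 0.2431]
ee_rot: [0.732, -0.681, -0.001, 0.0]
ft_force: [0.5, 0.2, -0.4]
width: 0.048
gripper_force: 0.0
```

Run:
```python
from h import *
s=sense();print(s["tool_pos"],yaw(s),s["clock"])
c=cam("wrist"); cv2.imwrite("pics/w5.png",c["im"])
for r in heads(c): print(r)
for r in heads(c,.180): print("180",r)
a,b=cam("scene"),cam("side")
for n,k in(("sc",a),("si",b)): print(n,[(x[0].tolist(),x[1]) for x in blobs(mask(k["im"],"orange")) if 150<x[0][0]<450])
```

```text
[0.57787636 0.00090943 0.24312826] -85.82214796065388 12.1833
('top', [488.1, 50.6], [0.4207, -0.1522], -52.5, 33.4, 22.8, 168)
('all', [488.1, 50.6], [0.4241, -0.1513], -53.4, 36.1, 28.9, 168)
('top', [321.3, 82.2], [0.601, -0.1126], -70.9, 44.3, 12.4, 193)
('all', [321.3, 82.2], [0.587, -0.1149], -86.9, 44.5, 30.3, 193)
180 ('top', [488.1, 50.6], [0.4615, -0.1353], -52.5, 25.1, 17.1, 168)
180 ('all', [488.1, 50.6], [0.4641, -0.1346], -53.4, 27.1, 21.7, 168)
180 ('top', [321.3, 82.2], [0.597, -0.1055], -70.9, 33.3, 9.3, 193)
180 ('all', [321.3, 82.2], [0.5865, -0.1072], -86.9, 33.5, 22.7, 193)
sc [([225.6, 136.5], 67), ([283.7, 144.3], 64), ([273.9, 170.8], 98)]
si [([393.3, 157.5], 108), ([387.9, 194.4], 80)]
```

View pics/w5.png

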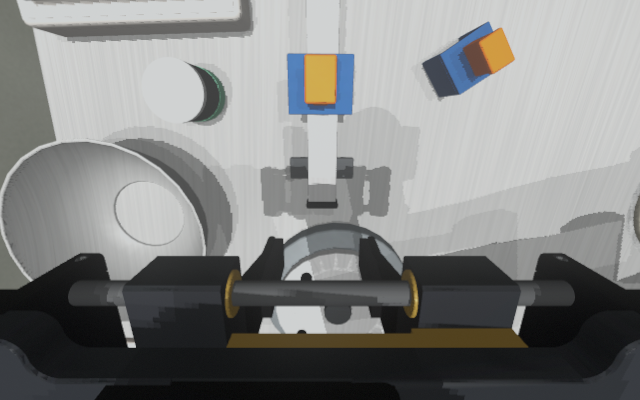

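b3 hangs squarely astride the bar at (321,82) in the image. Next is b2 at (0.420, -0.152), long axis -52.3°.

Run:
```python
from h import *
T=plan(.4202,-.152,.15,-52.3,n=10)
```

```text
from [ 5.78300e-01 -1.90000e-03  2.43300e-01 -8.60079e+01] rows [[0.46, 0.56, 0.31, -0.67], [0.43, 0.59, 0.31, -0.67], [0.39, 0.61, 0.31, -0.67], [0.36, 0.63, 0.31, -0.67], [0.32, 0.65, 0.31, -0.67], [0.28, 0.67, 0.31, -0.67], [0.24, 0.69, 0.31, -0.67], [0.2, 0.7, 0.31, -0.67], [0.16, 0.71, 0.31, -0.67], [0.12, 0.72, 0.31, -0.67]]
```

>>> jog_arm(
  deltas=[
    [[0.1,0.46,0.56,0.3,-0.67],[0.1,0.43,0.59,0.3,-0.67],[0.1,0.39,0.61,0.3,-0.67],[0.1,0.36,0.63,0.3,-0.67],[0.1,0.32,0.65,0.3,-0.67],[0.1,0.28,0.67,0.3,-0.67],[0.1,0.24,0.69,0.3,-0.67],[0.1,0.2,0.7,0.3,-0.67],[0.1,0.16,0.71,0.3,-0.67],[0.1,0.12,0.72,0.3,-0.67]],
  ],
)

```text
clock: 13.17
tool_pos: [0.4191, -0.1533, 0.1534]
ee_rot: [0.897, -0.442, -0.0, 0.0]
ft_force: [1.3, 0.1, 0.6]
width: 0.0477
gripper_force: 0.0
```

>>> jog_arm(
  deltas=[
    [[0.1,0,0,0,0],[0.1,0,0,0,0]],
  ],
)

```text
clock: 13.33
tool_pos: [0.4193, -0.1531, 0.1535]
ee_rot: [0.896, -0.444, -0.001, 0.0]
ft_force: [0.6, 0.7, 0.5]
width: 0.0479
gripper_force: 0.0
```

Run:
```python
from h import *
for n in("scene","side"):
    c=cam(n); print(n,[(b[0].tolist(),b[1]) for b in blobs(mask(c["im"],"orange")) if 150<b[0][0]<450])
plan(.4202,-.152,.0635,-52.3,n=7)
```

```text
scene [([225.5, 136.3], 65), ([284.0, 143.9], 47), ([273.8, 170.7], 98)]
side [([393.4, 158.3], 25), ([331.1, 170.0], 77), ([387.6, 195.6], 91)]
from [  0.4211  -0.1522   0.1543 -52.594 ] rows (7, [-0.0, 0.0, 0.43, -0.01])
```

>>> jog_arm(
  deltas=[
    [[0.1,0,0,0.43,0],[0.1,0,0,0.43,0],[0.1,0,0,0.43,0],[0.1,0,0,0.43,0],[0.1,0,0,0.43,0],[0.1,0,0,0.43,0],[0.1,0,0,0.43,0],[0.1,0,0,0,0],[-1,0,0,0,0],[-1,0,0,0,0]],
  ],
)

```text
clock: 14.27
tool_pos: [0.4213, -0.1515, 0.0642]
ee_rot: [0.897, -0.442, 0.0, -0.0]
ft_force: [0.5, -0.2, 0.2]
width: 0.0406
gripper_force: 0.0
```

>>> jog_arm(
  deltas=[
    [[-1,0,0,0,0],[-1,0,0,0,0],[-1,0,0,0,0],[-1,0,0,0,0]],
  ],
)

```text
clock: 14.6
tool_pos: [0.4206, -0.1518, 0.0641]
ee_rot: [0.897, -0.442, 0.0, -0.0]
ft_force: [-1.1, -0.6, 2.7]
width: 0.0231
gripper_force: 60.0
```

Run:
```python
from h import *
s=sense();print(s["tool_pos"],s["width"],s["ft_force"])
T=plan(z=.228,n=7)
plan(.592,-.206,.228,-85.9,n=10,frm=T)
```

```text
[ 0.42058823 -0.15181338  0.06406602] 0.023072579315394828 [-1.14101235 -0.57660321  2.71503201]
from [  0.4206  -0.1518   0.0641 -52.5061] rows (7, [0.0, -0.0, -0.78, -0.0])
from [  0.4206  -0.1518   0.228  -52.5061] rows [[0.49, -0.34, -0.0, 0.67], [0.47, -0.37, -0.0, 0.67], [0.45, -0.4, -0.0, 0.67], [0.42, -0.42, -0.0, 0.67], [0.4, -0.45, -0.0, 0.67], [0.37, -0.47, -0.0, 0.67], [0.34, -0.49, -0.0, 0.67], [0.31, -0.51, -0.0, 0.67], [0.28, -0.53, -0.0, 0.67], [0.25, -0.54, -0.0, 0.67]]
```

>>> jog_arm(
  deltas=[
    [[-1,0,0,-0.4,0],[-1,0,0,-0.8,0],[-1,0,0,-0.9,0],[-1,0,0,-0.9,0],[-1,0,0,-0.9,0],[-1,0,0,-0.8,0],[-1,0,0,-0.7,0],[-1,0.49,-0.34,0,0.67],[-1,0.47,-0.37,0,0.67],[-1,0.45,-0.4,0,0.67]],
  ],
)

```text
clock: 15.43
tool_pos: [0.4716, -0.1679, 0.2255]
ee_rot: [0.854, -0.521, -0.0, -0.0]
ft_force: [-0.2, 0.0, -2.8]
width: 0.0237
gripper_force: 6.0
```

>>> jog_arm(
  deltas=[
    [[-1,0.42,-0.42,0,0.67],[-1,0.4,-0.45,0,0.67],[-1,0.37,-0.47,0,0.67],[-1,0.34,-0.49,0,0.67],[-1,0.31,-0.51,0,0.67],[-1,0.28,-0.53,0,0.67],[-1,0.25,-0.54,0,0.67],[-1,0,0,0,0],[-1,0,0,0,0]],
  ],
)

```text
clock: 16.18
tool_pos: [0.5911, -0.2054, 0.2236]
ee_rot: [0.731, -0.682, -0.002, 0.001]
ft_force: [-0.4, -0.8, -1.8]
width: 0.0228
gripper_force: 60.0
```

```bash
cat > barchk.py <<'E'
from h import *
s=sense();print(s["width"],s["ft_force"].round(1))
c=cam("wrist"); cv2.imwrite("pics/bar%d.png"%int(s["clock"]*10),c["im"])
g=cv2.GaussianBlur(cv2.cvtColor(c["im"],cv2.COLOR_BGR2GRAY),(3,3),0)
P=[]
for v in(60,100,130,150,170):
    d=np.diff(g[v-3:v+4].astype(float).mean(0)); w=np.arange(285,320);l=w[np.argmax(d[w])];w=np.arange(322,352);r=w[np.argmin(d[w])]
    q=onz(c,[(l+.5,v),(r+.5,v)],.130);m=q.mean(0);P.append(m)
    print(v,l,r,m[:2].round(4),"w",round(1e3*np.linalg.norm(q[0]-q[1]),1))
P=np.array(P);k=np.polyfit(P[:,1],P[:,0],1);print("bar x at tcp y:",np.polyval(k,s["tool_pos"][1]).round(4),"angle",np.degrees(np.arctan(-k[0])))
plan(z=.142,n=6)
E
python3 barchk.py
```

```text
0.0227971319552156 [-0.4 -0.8 -1.8]
60 304 336 [ 0.6002 -0.3312] w 26.3
100 304 336 [ 0.5981 -0.3003] w 27.4
130 305 335 [ 0.5964 -0.2754] w 26.5
150 305 335 [ 0.5953 -0.2579] w 27.1
170 305 335 [ 0.594  -0.2397] w 27.7
bar x at tcp y: 0.5917 angle 3.8882550860204037
from [  0.5906  -0.2053   0.2241 -86.0031] rows (6, [0.0, -0.0, 0.46, -0.0])
```

The grip slackened to 6 N for a moment during the carry but it's still holding. I'll compare the bridge's position in the jaw with the earlier carry picture.

Run:
```python
from h import *
import glob
f=sorted(glob.glob("pics/bar*.png"))[-1]
for n in("pics/w4.png",f):
    im=cv2.imread(n)
    for col in("orange","blue"):
        print(n,col,[(b[0].tolist(),b[1],[int(k) for k in (np.where(b[2])[1].min(),np.where(b[2])[1].max(),np.where(b[2])[0].min(),np.where(b[2])[0].max())]) for b in blobs(mask(im,col),80) if 250<b[0][0]<390 and b[0][1]>180])
```

```text
pics/w4.png orange [([321.1, 258.6], 1739, [297, 345, 227, 279]), ([321.4, 312.2], 611, [298, 344, 306, 319])]
pics/w4.png blue [([325.8, 231.9], 1774, [277, 366, 215, 260])]
pics/bar161.png orange [([320.9, 258.5], 1746, [297, 345, 227, 279]), ([319.9, 317.6], 931, [299, 343, 306, 333])]
pics/bar161.png blue [([321.8, 231.6], 1751, [277, 365, 215, 260])]
```

No slip that shows. Lowering.

>>> jog_arm(
  deltas=[
    [[-1,0,-0.03,0.45,0],[-1,0,0,0.45,0],[-1,0,0,0.45,0],[-1,0,0,0.45,0],[-1,0,0,0.45,0],[-1,0,0,0.4,0],[-1,0,0,0.08,0],[-1,0,0,0.05,0],[-1,0,0,0,0],[-1,0,0,0,0]],
  ],
)

```text
clock: 17.07
tool_pos: [0.5928, -0.2056, 0.1432]
ee_rot: [0.731, -0.682, 0.001, -0.0]
ft_force: [0.8, 1.0, -2.3]
width: 0.0227
gripper_force: 60.0
```

>>> jog_arm(
  deltas=[
    [[-1,0,0,0.05,0],[-1,0,0,0.04,0],[-1,0,0,0,0],[-1,0,0,0,0]],
  ],
)

```text
clock: 17.4
tool_pos: [0.5924, -0.2055, 0.1396]
ee_rot: [0.731, -0.682, 0.0, -0.0]
ft_force: [-0.2, -0.2, -3.0]
width: 0.0226
gripper_force: 60.0
```

>>> jog_arm(
  deltas=[
    [[-1,0,0,0.05,0],[-1,0,0,0.04,0],[-1,0,0,0,0],[-1,0,0,0,0]],
  ],
)

```text
clock: 17.73
tool_pos: [0.5927, -0.2057, 0.1392]
ee_rot: [0.732, -0.682, 0.001, -0.0]
ft_force: [-3.0, 1.2, 5.6]
width: 0.0225
gripper_force: 60.0
```

Contact on the bar. I'll release, rise and look.

>>> jog_arm(
  deltas=[
    [[-0.2,0,0,0,0],[-0.1,0,0,0,0],[0,0,0,0,0],[0.1,0,0,0,0],[0.1,0,0,0,0],[0.1,0,0,-0.1,0],[0.1,0,0,-0.3,0],[0.1,0,0,-0.5,0],[0.1,0,0,-0.8,0],[0.1,0,0,-0.8,0]],
  ],
)

```text
clock: 18.57
tool_pos: [0.5921, -0.2056, 0.2127]
ee_rot: [0.731, -0.682, -0.0, 0.0]
ft_force: [-0.2, -0.5, 0.6]
width: 0.048
gripper_force: 0.0
```

>>> jog_arm(
  deltas=[
    [[0.1,0,0,-0.9,0],[0.1,0,1,0,0],[0.1,0,1,0,0],[0.1,0,1,0,0],[0.1,0,1,0,0],[0.1,0,0,0,0],[0.1,0,0,0,0]],
  ],
)

```text
clock: 19.15
tool_pos: [0.4719, -0.2142, 0.2404]
ee_rot: [0.731, -0.682, 0.001, -0.001]
ft_force: [0.1, -0.2, 0.6]
width: 0.0476
gripper_force: 0.0
```

Run:
```python
from h import *
s=sense();print(s["tool_pos"],yaw(s),s["clock"])
c=cam("wrist"); cv2.imwrite("pics/w6.png",c["im"])
for r in heads(c): print(r)
a,b=cam("scene"),cam("side")
for n,k in(("sc",a),("si",b)): print(n,[(x[0].tolist(),x[1]) for x in blobs(mask(k["im"],"orange")) if 150<x[0][0]<450])
```

```text
[ 0.47192335 -0.21417903  0.24038676] -86.03615041184534 19.15
('top', [350.9, 87.4], [0.4501, -0.3336], 58.8, 32.6, 23.0, 173)
('all', [350.9, 87.4], [0.4472, -0.3261], 21.5, 38.2, 19.8, 173)
('top', [190.9, 206.5], [0.6318, -0.1754], -86.0, 43.5, 31.2, 150)
('all', [190.9, 206.5], [0.6243, -0.1828], -86.0, 57.2, 47.0, 150)
sc [([225.5, 136.3], 65), ([238.6, 162.7], 101), ([273.6, 170.5], 107)]
si [([340.9, 150.6], 65), ([393.3, 157.5], 111), ([331.1, 169.6], 80)]
```

Run:
```python
from h import *
a,b=cam("scene",0),cam("side",0)
print(tri(a,(238.6,162.7),b,(340.9,150.6)),tri(a,(273.6,170.5),b,(331.1,169.6)))
plan(.4501,-.333,.15,-121.2,n=8)
```

```text
(array([ 0.59075253, -0.20550357,  0.16862362]), np.float64(0.004164137718850919)) (array([ 0.58475526, -0.10609484,  0.16965312]), np.float64(0.0036959582460772116))
from [  0.4738  -0.2139   0.2393 -85.9928] rows [[0.49, 0.13, 0.37, 0.88], [0.5, 0.1, 0.37, 0.88], [0.5, 0.06, 0.37, 0.88], [0.51, 0.02, 0.37, 0.88], [0.51, -0.02, 0.37, 0.88], [0.5, -0.06, 0.37, 0.88], [0.5, -0.1, 0.37, 0.88], [0.49, -0.14, 0.37, 0.88]]
```

>>> jog_arm(
  deltas=[
    [[0.1,0.49,0.13,0.37,0.88],[0.1,0.5,0.1,0.37,0.88],[0.1,0.5,0.06,0.37,0.88],[0.1,0.51,0.02,0.37,0.88],[0.1,0.51,-0.02,0.37,0.88],[0.1,0.5,-0.06,0.37,0.88],[0.1,0.5,-0.1,0.37,0.88],[0.1,0.49,-0.14,0.37,0.88],[0.1,0,0,0,0],[0.1,0,0,0,0]],
  ],
)

```text
clock: 20.13
tool_pos: [0.4492, -0.3339, 0.1488]
ee_rot: [-0.491, 0.871, 0.001, -0.001]
ft_force: [-0.2, 1.2, 0.0]
width: 0.048
gripper_force: 0.0
```

Run:
```python
from h import *
for n in("scene","side"):
    c=cam(n); print(n,[(b[0].tolist(),b[1]) for b in blobs(mask(c["im"],"orange")) if 150<b[0][0]<450])
plan(.4501,-.333,.0630,-121.2,n=7)
```

```text
scene [([225.1, 135.6], 39), ([238.7, 162.5], 102), ([273.6, 170.7], 101)]
side [([340.8, 150.5], 64), ([393.3, 158.0], 102), ([331.1, 169.7], 81)]
from [   0.4498   -0.3334    0.1501 -121.12  ] rows (7, [-0.0, -0.0, 0.41, 0.0])
```

>>> jog_arm(
  deltas=[
    [[0.1,0,0,0.41,0],[0.1,0,0,0.41,0],[0.1,0,0,0.41,0],[0.1,0,0,0.41,0],[0.1,0,0,0.41,0],[0.1,0,0,0.41,0],[0.1,0,0,0.41,0],[0.1,0,0,0,0],[-1,0,0,0,0],[-1,0,0,0,0]],
  ],
)

```text
clock: 21.07
tool_pos: [0.45, -0.3335, 0.065]
ee_rot: [-0.491, 0.871, -0.001, 0.001]
ft_force: [-0.1, -0.5, 0.2]
width: 0.0408
gripper_force: 0.0
```

>>> jog_arm(
  deltas=[
    [[-1,0,0,0,0],[-1,0,0,0,0],[-1,0,0,0,0],[-1,0,0,0,0]],
  ],
)

```text
clock: 21.4
tool_pos: [0.4495, -0.3337, 0.0646]
ee_rot: [-0.491, 0.871, -0.001, 0.001]
ft_force: [0.3, 0.8, 2.1]
width: 0.0232
gripper_force: 60.0
```

Run:
```python
from h import *
s=sense();print(s["tool_pos"],s["width"],s["ft_force"])
T=plan(z=.228,n=7)
plan(.5985,-.306,.228,-85.9,n=10,frm=T)
```

```text
[ 0.44947109 -0.33370622  0.06463422] 0.023200111072958145 [0.34200972 0.75843902 2.08779828]
from [ 4.495000e-01 -3.337000e-01  6.460000e-02 -1.211952e+02] rows (7, [-0.0, 0.0, -0.78, -0.0])
from [   0.4495   -0.3337    0.228  -121.1952] rows [[-0.34, -0.38, -0.0, -0.71], [-0.31, -0.4, -0.0, -0.71], [-0.29, -0.42, -0.0, -0.71], [-0.26, -0.43, -0.0, -0.71], [-0.23, -0.45, -0.0, -0.71], [-0.21, -0.46, -0.0, -0.71], [-0.18, -0.47, -0.0, -0.71], [-0.15, -0.48, -0.0, -0.71], [-0.12, -0.49, -0.0, -0.71], [-0.09, -0.5, -0.0, -0.71]]
```

>>> jog_arm(
  deltas=[
    [[-1,0,0,-0.4,0],[-1,0,0,-0.8,0],[-1,0,0,-0.9,0],[-1,0,0,-0.9,0],[-1,0,0,-0.9,0],[-1,0,0,-0.8,0],[-1,0,0,-0.7,0],[-1,-0.34,-0.38,0,-0.71],[-1,-0.31,-0.4,0,-0.71],[-1,-0.29,-0.42,0,-0.71]],
  ],
)

```text
clock: 22.23
tool_pos: [0.4936, -0.3247, 0.2256]
ee_rot: [-0.57, 0.821, 0.001, 0.0]
ft_force: [-0.3, -0.5, -4.3]
width: 0.0225
gripper_force: 60.0
```

>>> jog_arm(
  deltas=[
    [[-1,-0.26,-0.43,0,-0.71],[-1,-0.23,-0.45,0,-0.71],[-1,-0.21,-0.46,0,-0.71],[-1,-0.18,-0.47,0,-0.71],[-1,-0.15,-0.48,0,-0.71],[-1,-0.12,-0.49,0,-0.71],[-1,-0.09,-0.5,0,-0.71],[-1,0,0,0,0],[-1,0,0,0,0]],
  ],
)

```text
clock: 22.98
tool_pos: [0.5976, -0.3047, 0.224]
ee_rot: [0.733, -0.68, -0.002, 0.0]
ft_force: [-0.4, 0.7, -2.0]
width: 0.0226
gripper_force: 60.0
```

```bash
python3 barchk.py
```

```text
0.022611867833438302 [-0.4  0.7 -2. ]
60 315 341 [ 0.6009 -0.4309] w 21.4
100 304 337 [ 0.6048 -0.3995] w 28.3
130 305 335 [ 0.6034 -0.3746] w 26.5
150 305 335 [ 0.6021 -0.3571] w 27.1
170 304 335 [ 0.6012 -0.3388] w 28.6
bar x at tcp y: 0.6022 angle 0.19703299005325323
from [  0.5972  -0.3049   0.2245 -85.7646] rows (6, [0.0, -0.0, 0.46, -0.0])
```

>>> jog_arm(
  deltas=[
    [[-1,0,-0.05,0.45,0],[-1,0,0,0.45,0],[-1,0,0,0.45,0],[-1,0,0,0.45,0],[-1,0,0,0.45,0],[-1,0,0,0.4,0],[-1,0,0,0.1,0],[-1,0,0,0.06,0],[-1,0,0,0,0],[-1,0,0,0,0]],
  ],
)

```text
clock: 23.87
tool_pos: [0.5999, -0.3055, 0.1425]
ee_rot: [0.733, -0.68, 0.001, -0.0]
ft_force: [-0.1, -0.3, -3.1]
width: 0.0228
gripper_force: 60.0
```

>>> jog_arm(
  deltas=[
    [[-1,0,0,0.05,0],[-1,0,0,0.03,0],[-1,0,0,0,0],[-1,0,0,0,0]],
  ],
)

```text
clock: 24.2
tool_pos: [0.5998, -0.3053, 0.1397]
ee_rot: [0.733, -0.68, 0.001, -0.0]
ft_force: [0.3, 0.1, -1.4]
width: 0.0231
gripper_force: 60.0
```

>>> jog_arm(
  deltas=[
    [[-1,0,0,0.02,0],[-1,0,0,0,0],[-0.2,0,0,0,0],[-0.1,0,0,0,0],[0,0,0,0,0],[0.1,0,0,0,0],[0.1,0,0,0,0],[0.1,0,0,-0.1,0],[0.1,0,0,-0.3,0],[0.1,0,0,-0.5,0]],
  ],
)

```text
clock: 25.03
tool_pos: [0.5986, -0.3049, 0.1646]
ee_rot: [0.733, -0.68, -0.002, 0.001]
ft_force: [1.1, -0.4, -0.5]
width: 0.0478
gripper_force: 0.0
```

Run:
```python
from h import *
T=plan(z=.26,n=4)
plan(.45,0,.26,-86,n=11,frm=T)
```

```text
from [  0.5986  -0.3049   0.1646 -85.7217] rows (4, [0.0, -0.0, -0.8, -0.0])
from [  0.5986  -0.3049   0.26   -85.7217] rows (11, [-0.95, 0.38, -0.0, 0.01])
```

Run:
```python
from h import *
s=sense();T=(*s["tool_pos"][:2],.26,yaw(s))
plan(.50,.36,.26,-86,n=24,frm=T)
```

```text
from [  0.5986  -0.3049   0.26   -85.7217] rows (24, [-0.93, 0.07, -0.0, 0.0])
```

>>> jog_arm(
  deltas=[
    [[0,0,0,-0.8,0],[0,0,0,-0.8,0],[0,0,0,-0.8,0],[0,0,0,-0.8,0],[0,0,0,0,0]],
  ],
)

```text
clock: 25.45
tool_pos: [0.6018, -0.3066, 0.2693]
ee_rot: [0.733, -0.68, 0.006, -0.002]
ft_force: [0.1, 0.4, 1.7]
width: 0.0436
gripper_force: 0.0
```

>>> jog_arm(
  deltas=[
    [[-0.5,-0.93,0.07,0,0],[-0.5,-0.93,0.07,0,0],[-0.5,-0.93,0.07,0,0],[-0.5,-0.93,0.07,0,0],[-0.5,-0.93,0.07,0,0],[-0.5,-0.93,0.07,0,0],[-0.5,-0.93,0.07,0,0],[-0.5,-0.93,0.07,0,0],[-0.5,-0.93,0.07,0,0],[-0.5,-0.93,0.07,0,0]],
  ],
)

```text
clock: 26.28
tool_pos: [0.5573, -0.0273, 0.2623]
ee_rot: [0.733, -0.68, 0.0, -0.0]
ft_force: [-0.7, 1.0, 0.5]
width: 0.0217
gripper_force: 0.0
```

>>> jog_arm(
  deltas=[
    [[-1,-0.93,0.07,0,0],[-1,-0.93,0.07,0,0],[-1,-0.93,0.07,0,0],[-1,-0.93,0.07,0,0],[-1,-0.93,0.07,0,0],[-1,-0.93,0.07,0,0],[-1,-0.93,0.07,0,0],[-1,-0.93,0.07,0,0],[-1,-0.93,0.07,0,0],[-1,-0.93,0.07,0,0]],
  ],
)

```text
clock: 27.12
tool_pos: [0.5155, 0.2494, 0.2623]
ee_rot: [0.733, -0.68, 0.0, -0.001]
ft_force: [0.8, -0.6, 0.3]
width: 0.0
gripper_force: 0.0
```

>>> jog_arm(
  deltas=[
    [[-1,-0.93,0.07,0,0],[-1,-0.93,0.07,0,0],[-1,-0.93,0.07,0,0],[-1,-0.93,0.07,0,0],[-1,0,0,0,0],[-1,0,0,0,0],[-1,0,0,0,0]],
  ],
)

```text
clock: 27.7
tool_pos: [0.499, 0.3585, 0.2618]
ee_rot: [0.733, -0.68, 0.0, 0.0]
ft_force: [0.5, -0.4, 0.2]
width: 0.0005
gripper_force: 0.0
```

Run:
```python
from h import *
s=sense();print(s["tool_pos"],yaw(s),s["clock"])
c=cam("wrist")
a,b=cam("scene"),cam("side")
for n,k in(("sc",a),("si",b)): print(n,[(x[0].tolist(),x[1]) for x in blobs(mask(k["im"],"orange")) if 150<x[0][0]<450])
for col in("red","green"): 
  for x in blobs(mask(c["im"],col),30): print(col,x[0],x[1],onz(c,[x[0]],.056)[0].round(4))
W=cv2.resize(c["im"],(480,300)); top=np.hstack([W[:, :480]])
S=cv2.resize(a["im"][120:240,150:290],(350,300),interpolation=cv2.INTER_CUBIC)
out=np.zeros((600,800,3),np.uint8); cv2.imwrite("pics/w7.png",c["im"])
out[:400,:640]=c["im"]; out[400:,:233]=cv2.resize(S,(233,200)); cv2.imwrite("pics/m7.png",out)
```

```text
[0.49904414 0.35847135 0.26175303] -85.69716244537517 27.7
sc [([204.4, 155.7], 95), ([238.7, 163.2], 94), ([273.7, 171.0], 99)]
si [([349.5, 133.0], 57), ([340.9, 150.4], 69), ([331.7, 166.6], 50)]
red [364.4 216.1] 271 [0.4352 0.4064 0.056 ]
red [116.7 277.4] 50 [0.7941 0.5312 0.056 ]
```

View pics/m7.png

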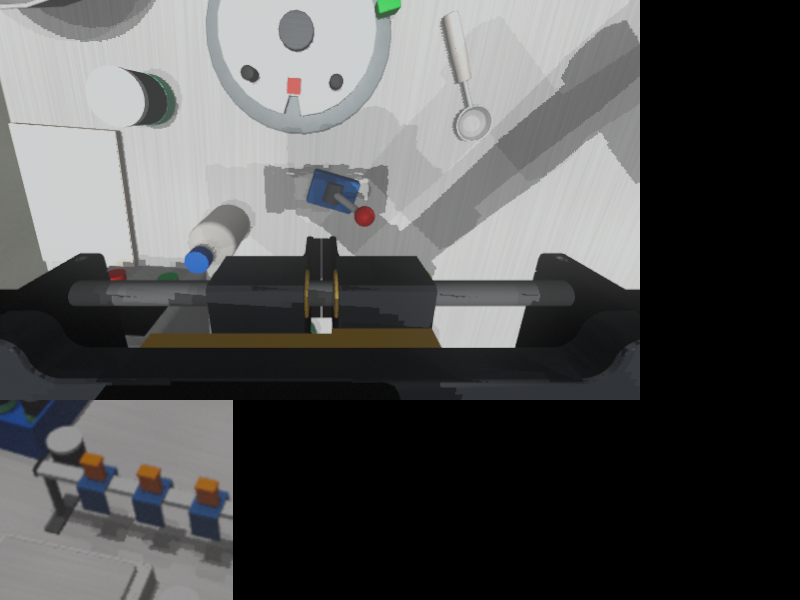

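All three bridges hang astride the bar (composite inset). In the wrist view the disc's hub is at (296,30), the red patch at (294,86), and pegs at (250,73) and (336,82). The lever base is at (333,190) with its knob at (364,216). Now the disc geometry.

Run:
```python
from h import *
c=cam("wrist",0); f=lambda u,v,z: onz(c,[(u,v)],z)[0][:2].round(4)
print("hub",f(296,29,.068),"patch",f(294,86,.056),"notch",f(293,104,.056))
print("pegB tops?",f(336,80,.084),f(251,72,.084),"pt",f(387,6,.056))
q=[f(*p,.025) for p in((317,169),(360,181),(350,213),(307,200))];print("base",q,np.mean(q,0))
print("knob",f(364.4,216.1,.092))
a,b=cam("scene",0),cam("side",0)
C=np.array([.5394,.1895])
print("ptr ang from scene",onz(a,[(379.4,185.8)],.05)[0])
T=plan(.50,.42,.27,-100,n=5)
```

```text
hub [0.5401 0.1869] patch [0.5409 0.2448] notch [0.5412 0.2655]
pegB tops? [0.4918 0.2373] [0.5863 0.236 ] pt [0.4403 0.1538]
base [array([0.5061, 0.3504]), array([0.4425, 0.3634]), array([0.4519, 0.4137]), array([0.5177, 0.3979])] [0.47955 0.38135]
knob [0.4425 0.3929]
ptr ang from scene [0.43720361 0.1522104  0.05      ]
from [  0.4994   0.3577   0.262  -85.7794] rows [[-0.41, -0.03, -0.05, 0.57], [-0.41, -0.01, -0.05, 0.57], [-0.42, 0.01, -0.05, 0.57], [-0.41, 0.03, -0.05, 0.57], [-0.41, 0.05, -0.05, 0.57]]
```

Run:
```python
from h import *
plan(.5243,.2567,.13,-167,n=18)
```

```text
from [  0.4994   0.3577   0.262  -85.7794] rows [[0.19, -0.03, 0.24, 0.9], [0.19, -0.05, 0.24, 0.9], [0.18, -0.06, 0.24, 0.9], [0.18, -0.08, 0.24, 0.9], [0.17, -0.09, 0.24, 0.9], [0.16, -0.1, 0.24, 0.9], [0.15, -0.12, 0.24, 0.9], [0.14, -0.13, 0.24, 0.9], [0.13, -0.14, 0.24, 0.9], [0.12, -0.15, 0.24, 0.9], [0.11, -0.16, 0.24, 0.9], [0.1, -0.17, 0.24, 0.9], [0.09, -0.17, 0.24, 0.9], [0.07, -0.18, 0.24, 0.9], [0.06, -0.18, 0.24, 0.9], [0.04, -0.19, 0.24, 0.9], [0.03, -0.19, 0.24, 0.9], [0.01, -0.19, 0.24, 0.9]]
```

>>> jog_arm(
  deltas=[
    [[-1,0.19,-0.03,0.24,0.9],[-1,0.19,-0.05,0.24,0.9],[-1,0.18,-0.06,0.24,0.9],[-1,0.18,-0.08,0.24,0.9],[-1,0.17,-0.09,0.24,0.9],[-1,0.16,-0.1,0.24,0.9],[-1,0.15,-0.12,0.24,0.9],[-1,0.14,-0.13,0.24,0.9],[-1,0.13,-0.14,0.24,0.9],[-1,0.12,-0.15,0.24,0.9]],
  ],
)

```text
clock: 28.68
tool_pos: [0.5141, 0.3017, 0.1897]
ee_rot: [-0.415, 0.91, 0.0, 0.0]
ft_force: [0.5, 0.1, 0.6]
width: 0.0004
gripper_force: 0.0
```

>>> jog_arm(
  deltas=[
    [[-1,0.11,-0.16,0.24,0.9],[-1,0.1,-0.17,0.24,0.9],[-1,0.09,-0.17,0.24,0.9],[-1,0.07,-0.18,0.24,0.9],[-1,0.06,-0.18,0.24,0.9],[-1,0.04,-0.19,0.24,0.9],[-1,0.03,-0.19,0.24,0.9],[-1,0.01,-0.19,0.24,0.9],[-1,0,0,0,0],[-1,0,0,0,0]],
  ],
)

```text
clock: 29.52
tool_pos: [0.5251, 0.2571, 0.1321]
ee_rot: [-0.116, 0.993, -0.0, -0.0]
ft_force: [1.1, 0.2, -0.7]
width: 0.0003
gripper_force: 0.0
```

Run:
```python
from h import *
c=cam("wrist")
for col in("red","green"): 
  for x in blobs(mask(c["im"],col),30): print(col,x[0],x[1],onz(c,[x[0]],.056)[0].round(4))
cv2.imwrite("pics/w8.png",c["im"])
plan(.5243,.2567,.067,-167,n=6)
```

```text
red [305.2 225.3] 276 [0.5421 0.2456 0.056 ]
green [208.9  71.5] 74 [0.4336 0.1454 0.056 ]
from [ 5.253000e-01  2.577000e-01  1.325000e-01 -1.666457e+02] rows (6, [0.01, -0.0, 0.36, 0.01])
```

View pics/w8.png

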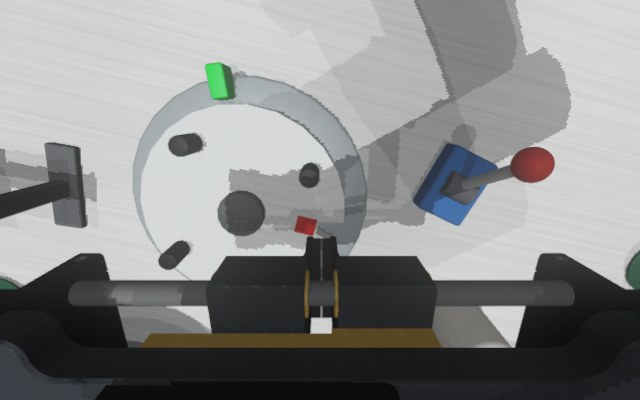

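This view shows the pointer at (220,80), the hub at (241,212), the patch at (305,225), and the peg to push ahead of the fingers at (309,172). Descending, then pushing along the arc.

>>> jog_arm(
  deltas=[
    [[-1,0,0,0.36,0],[-1,0,0,0.36,0],[-1,0,0,0.36,0],[-1,0,0,0.36,0],[-1,0,0,0.36,0],[-1,0,0,0.36,0],[-1,0,0,0,0]],
  ],
)

```text
clock: 30.15
tool_pos: [0.5233, 0.257, 0.064]
ee_rot: [-0.116, 0.993, -0.001, -0.002]
ft_force: [-0.2, -0.3, 0.5]
width: 0.0002
gripper_force: 0.0
```

>>> jog_arm(
  deltas=[
    [[-1,0.2,-0.01,0,-1],[-1,0.2,-0.01,0,-1],[-1,0.2,-0.01,0,-1],[-1,0.2,-0.01,0,-1],[-1,0.2,-0.01,0,-1],[-1,0.2,-0.01,0,-1],[-1,0.2,-0.01,0,-1],[-1,0.2,-0.01,0,-1]],
  ],
)

```text
clock: 30.82
tool_pos: [0.487, 0.2337, 0.0679]
ee_rot: [-0.451, 0.893, 0.001, 0.003]
ft_force: [-0.1, 2.9, 0.6]
width: 0.0004
gripper_force: 1.4
```

Run:
```python
from h import *
s=sense(); d=s["tool_pos"][:2]-[.540,.1885]; print("phi",np.degrees(np.arctan2(d[1],d[0])),"r",np.hypot(*d),"yaw",yaw(s),s["tool_pos"][2],s["ft_force"])
```

```text
phi 139.54966507884865 r 0.06964059460936636 yaw -126.41398016429945 0.06792115298402007 [-0.12230249  2.93971673  0.58671548]
```

>>> jog_arm(
  deltas=[
    [[-1,0.2,-0.01,0,-1],[-1,0.2,-0.01,0,-1],[-1,0.2,-0.01,0,-1],[-1,0.2,-0.01,0,-1],[-1,0.2,-0.01,0,-1],[-1,0.2,-0.01,0,-1],[-1,0.2,-0.01,0,-1],[-1,0.2,-0.01,0,-1],[-1,0.2,-0.01,0,-1],[-1,0.2,-0.01,0,-1]],
  ],
)

```text
clock: 31.65
tool_pos: [0.4739, 0.1752, 0.0675]
ee_rot: [0.786, -0.619, -0.0, -0.0]
ft_force: [-3.3, 1.8, 1.5]
width: 0.0004
gripper_force: 1.6
```

```bash
cat > disc.py <<'E'
from h import *
s=sense(); C=np.array([.540,.1885]); an=lambda p: np.degrees(np.arctan2(*(np.asarray(p)[:2]-C)[::-1]))%360
print("phi",an(s["tool_pos"]).round(1),"r",np.hypot(*(s["tool_pos"][:2]-C)).round(4),"yaw",yaw(s).round(1),s["tool_pos"].round(4),s["ft_force"].round(1),s["clock"])
for n in("wrist","scene","side"):
    c=cam(n); h=cv2.cvtColor(c["im"],cv2.COLOR_BGR2HSV); cv2.imwrite(f"pics/d_{n}.png",c["im"])
    R=cv2.inRange(h,(170,70,60),(179,255,255))|cv2.inRange(h,(0,70,60),(4,255,255)); G=cv2.inRange(h,(50,130,50),(75,255,255))
    for nm,m in(("red",R),("green",G)):
        for b in blobs(m,8):
            p=onz(c,[b[0]],.056)[0]
            if np.hypot(*(p[:2]-C))<.14: print(n,nm,b[0],b[1],p[:2].round(4),"ang",an(p).round(1),"r",np.hypot(*(p[:2]-C)).round(3))
E
python3 disc.py
```

```text
phi 191.4 r 0.0674 yaw -76.5 [0.4739 0.1752 0.0675] [-3.3  1.8  1.5] 31.65
wrist green [379.3 219. ] 909 [0.4409 0.1489] ang 201.8 r 0.107
side red [322.2 283.7] 32 [0.4865 0.206 ] ang 161.9 r 0.056
```

>>> jog_arm(
  deltas=[
    [[-1,0.2,0.01,0,-1],[-1,0.2,0.01,0,-1],[-1,0.2,0,0,-1],[-1,0.2,0,0,-1],[-1,0.2,0,0,-1],[-1,0.2,0,0,-1],[-1,0,0,0,0],[-1,0,0,0,0]],
  ],
)

```text
clock: 32.47
tool_pos: [0.4893, 0.1427, 0.0671]
ee_rot: [0.917, -0.398, 0.0, 0.0]
ft_force: [0.1, 0.1, -0.5]
width: 0.0003
gripper_force: 0.0
```

```bash
python3 disc.py
```

```text
phi 222.1 r 0.0683 yaw -46.9 [0.4893 0.1427 0.0671] [ 0.1  0.1 -0.5] 32.4667
side red [327.1 275.2] 30 [0.4849 0.1759] ang 192.9 r 0.057
side green [348.4 275.2] 12 [0.4337 0.1542] ang 197.9 r 0.112
```

>>> jog_arm(
  deltas=[
    [[-1,-0.3,0,-0.2,0],[-1,0,0,-0.8,0],[-1,0,0,-1,0],[-1,-0.7,0,-1,0],[-1,-1,0,0,0],[-1,-1,0,0,0],[-1,-1,0,0,0],[-1,0,0,0,0],[-1,0,0,0,0]],
  ],
)

```text
clock: 33.37
tool_pos: [0.4057, 0.2312, 0.1578]
ee_rot: [0.919, -0.395, 0.0, -0.0]
ft_force: [-0.0, -0.0, 0.2]
width: 0.0008
gripper_force: 0.0
```

```bash
python3 disc.py
```

```text
phi 162.4 r 0.141 yaw -46.5 [0.4057 0.2312 0.1578] [-0.  -0.   0.2] 33.3667
wrist red [298.9 101. ] 385 [0.4852 0.1758] ang 193.0 r 0.056
wrist green [354.6 117.5] 431 [0.4394 0.1518] ang 200.1 r 0.107
scene red [383.6 199.1] 29 [0.4852 0.1768] ang 192.0 r 0.056
scene green [379.6 185.8] 26 [0.442  0.1534] ang 199.7 r 0.104
side red [328.1 275.4] 22 [0.4822 0.1755] ang 192.7 r 0.059
```

View pics/d_wrist.png

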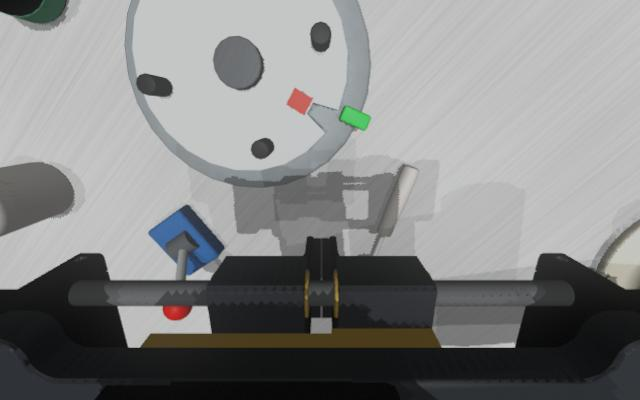

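This view shows it all: hub (238,63), patch (299,101), notch mouth (325,115), pointer (355,118). The disc is a few degrees short. I'll fit the axis from the disc rim in this same image.

```bash
cat > ang.py <<'E'
from h import *
def measure(c):
    h=cv2.cvtColor(c["im"],cv2.COLOR_BGR2HSV)
    g=cv2.GaussianBlur(c["im"],(3,3),0).astype(float).mean(2)
    C=np.array([.540,.1885])
    for it in range(2):   # disc rim: outermost bright-to-dark edge near r=90 mm on z=.056
        P=[]
        for t in np.radians(np.arange(0,360,3)):
            r=np.arange(.082,.098,.0005); X=np.c_[C[0]+r*np.cos(t),C[1]+r*np.sin(t),0*r+.056]; uv=proj(c,X)
            if (uv<1).any() or (uv[:,0]>638).any() or (uv[:,1]>235).any(): continue
            v=cv2.remap(g.astype(np.float32),uv[:,:1].astype(np.float32),uv[:,1:].astype(np.float32),1).ravel()
            d=np.diff(v); i=np.argmin(d)
            if d[i]<-4: P.append(X[i,:2]+[.00025*np.cos(t),.00025*np.sin(t)])
        P=np.array(P); 
        for k in range(6):
            A=np.c_[2*P,np.ones(len(P))]; q=np.linalg.lstsq(A,(P**2).sum(1),rcond=None)[0]; C=q[:2]; R=np.sqrt(q[2]+C@C)
            e=abs(np.hypot(*(P-C).T)-R); P=P[e<max(.001,2*np.median(e))]
    an=lambda p: np.degrees(np.arctan2(*(np.asarray(p)[:2]-C)[::-1]))%360
    print("axis",C.round(4),"R",R.round(4),len(P))
    Rm=cv2.inRange(h,(170,70,60),(179,255,255))|cv2.inRange(h,(0,70,60),(4,255,255)); G=cv2.inRange(h,(50,130,50),(75,255,255))
    for nm,m in(("red",Rm),("green",G)):
        for b in blobs(m,30):
            k=b[2]
            if nm=="green":
                V=h[...,2]; t,_=cv2.threshold(V[k].reshape(-1,1),0,255,cv2.THRESH_OTSU); k=k&(V>t)
            ys,xs=np.nonzero(k); p=onz(c,np.c_[xs,ys],.056)[:,:2].mean(0); r=np.hypot(*(p-C))
            if r<.13: print(nm,len(xs),p.round(4),"ang",an(p).round(2),"r",r.round(4))
E
python3 - <<'E'
from ang import *
c=cam("wrist",0); c["im"]=cv2.imread("pics/d_wrist.png"); measure(c)
E
```

```text
axis [0.5418 0.1865] R 0.0906 70
red 385 [0.4861 0.1741] ang 192.6 r 0.057
green 385 [0.4399 0.1499] ang 199.78 r 0.1083
```

The disc is 7.2° short. I'll go back behind the peg and push on.

Run:
```python
from h import *
T=plan(.4825,.150,.1575,-46.9,n=5)
T=plan(.4825,.150,.067,-46.9,n=6,frm=T)
```

```text
from [  0.407    0.2298   0.1573 -46.7484] rows (5, [0.73, -0.0, -0.0, 0.01])
from [  0.4825   0.15     0.1575 -46.9   ] rows (6, [0.0, -0.0, 0.5, -0.0])
```

>>> jog_arm(
  deltas=[
    [[-1,0.73,0,0,0],[-1,0.73,0,0,0],[-1,0.73,0,0,0],[-1,0.73,0,0,0],[-1,0.73,0,0,0],[-1,0,0,0.7,0],[-1,0,0,0.8,0],[-1,0,0,0.8,0],[-1,0,0,0.7,0],[-1,0,0,0,0]],
  ],
)

```text
clock: 34.35
tool_pos: [0.4796, 0.1475, 0.0631]
ee_rot: [0.917, -0.398, -0.003, 0.004]
ft_force: [-0.6, -0.1, -0.3]
width: 0.0003
gripper_force: 0.0
```

Run:
```python
from h import *
s=sense(); C=np.array([.540,.1885]); d=s["tool_pos"][:2]-C; print(np.degrees(np.arctan2(*d[::-1]))%360,np.hypot(*d),s["ft_force"])
T=plan(.4893,.1427,.067,-46.9,n=1)
plan(C[0]+.0683*np.cos(np.radians(229.3)),C[1]+.0683*np.sin(np.radians(229.3)),.067,-39.7,n=2,frm=T)
```

```text
214.13985150606257 0.0730268735408301 [-0.61100002 -0.09068376 -0.31473836]
from [  0.4796   0.1475   0.0631 -46.9194] rows (1, [0.34, -0.13, -0.13, -0.0])
from [  0.4893   0.1427   0.067  -46.9   ] rows [[0.14, -0.01, -0.0, -0.72], [0.14, 0.0, -0.0, -0.72]]
```

>>> jog_arm(
  deltas=[
    [[-1,0,0,0,0],[-1,0.15,0,0,0],[-1,0.15,0,0,0],[-1,0,0,0,0],[-1,0,0,0,0]],
  ],
)

```text
clock: 34.77
tool_pos: [0.4889, 0.1438, 0.0682]
ee_rot: [0.918, -0.397, 0.001, -0.001]
ft_force: [-0.5, -0.0, 0.5]
width: 0.0005
gripper_force: 0.0
```

Run:
```python
from h import *
C=np.array([.540,.1885]); s=sense(); print(s["ft_force"])
plan(C[0]+.0683*np.cos(np.radians(229.3)),C[1]+.0683*np.sin(np.radians(229.3)),.067,-39.7,n=3)
```

```text
[-0.5066984  -0.04460033  0.47855895]
from [  0.4889   0.1438   0.0682 -46.7484] rows [[0.11, 0.0, 0.01, -0.47], [0.11, 0.01, 0.01, -0.47], [0.11, 0.01, 0.01, -0.47]]
```

Push, back off along the same line, then look.

>>> jog_arm(
  deltas=[
    [[-1,0.11,0,0,-0.47],[-1,0.11,0,0,-0.47],[-1,0.11,0,0,-0.47],[-1,0,0,0,0],[-1,0,0,0,0],[-1,-0.3,0,0,0],[-1,0,0,-1,0],[-1,0,0,-1,0],[-1,-0.7,0,-1,0]],
  ],
)

```text
clock: 35.52
tool_pos: [0.4727, 0.1555, 0.1579]
ee_rot: [0.94, -0.34, 0.0, 0.001]
ft_force: [1.1, 0.8, 1.3]
width: 0.0003
gripper_force: 0.0
```

>>> jog_arm(
  deltas=[
    [[-1,-1,0,0,0],[-1,-1,0,0,0],[-1,-1,0,0,0],[-1,0,0,0,0],[-1,0,0,0,0],[-1,0,0,0,0],[-1,0,0,0,0]],
  ],
)

```text
clock: 36.1
tool_pos: [0.4031, 0.2132, 0.1571]
ee_rot: [0.941, -0.34, 0.0, 0.0]
ft_force: [0.1, -1.1, 0.4]
width: 0.0005
gripper_force: 0.0
```

```bash
python3 - <<'E'
from ang import *
c=cam("wrist"); cv2.imwrite("pics/d2.png",c["im"]); measure(c); s=sense(); print(s["tool_pos"],yaw(s))
E
python3 disc.py
```

```text
axis [0.5407 0.1886] R 0.0908 68
red 385 [0.4868 0.1699] ang 199.11 r 0.0571
green 363 [0.439  0.1516] ang 200.03 r 0.1083
[0.40317403 0.21302621 0.15701194] -39.734208403072664
phi 169.8 r 0.139 yaw -39.7 [0.4032 0.213  0.157 ] [ 0.8  0.6 -0. ] 36.15
wrist red [297.8 104.6] 387 [0.4869 0.17  ] ang 199.2 r 0.056
wrist green [347.  133.4] 408 [0.4395 0.1519] ang 200.0 r 0.107
scene red [381.3 198.8] 30 [0.4864 0.1704] ang 198.7 r 0.057
scene green [379.5 186.1] 29 [0.4432 0.1535] ang 199.9 r 0.103
side red [326.7 273.2] 21 [0.4882 0.1703] ang 199.4 r 0.055
side green [346.8 275.5] 13 [0.4372 0.1567] ang 197.2 r 0.108
```

About 0.9° remains, so one small nudge.

>>> jog_arm(
  deltas=[
    [[-1,1,0,0,0],[-1,1,0,0,0],[-1,1,0,0,0],[-1,0.7,0,0,0],[-1,0,0,1,0],[-1,0,0,1,0],[-1,0,0,1,0],[-1,0,0,0,0],[-1,0,0,0,0]],
  ],
)

```text
clock: 37.05
tool_pos: [0.4879, 0.1416, 0.0661]
ee_rot: [0.941, -0.34, -0.001, 0.002]
ft_force: [-0.1, -0.4, -0.1]
width: 0.0003
gripper_force: 0.0
```

>>> jog_arm(
  deltas=[
    [[-1,0.1,0,0,0],[-1,0.1,0,0,0],[-1,0.07,0,0,-0.1],[-1,0.06,0,0,-0.1],[-1,0,0,0,0],[-1,-0.33,0,0,0],[-1,0,0,-1,0],[-1,0,0,-1,0],[-1,-0.7,0,-1,0]],
  ],
)

```text
clock: 37.8
tool_pos: [0.4723, 0.155, 0.158]
ee_rot: [0.943, -0.332, 0.0, 0.001]
ft_force: [1.0, 1.6, 0.9]
width: 0.0005
gripper_force: 0.0
```

>>> jog_arm(
  deltas=[
    [[-1,-1,0,0,0],[-1,-1,0,0,0],[-1,-1,0,0,0],[-1,0,0,0,0],[-1,0,0,0,0],[-1,0,0,0,0],[-1,0,0,0,0]],
  ],
)

```text
clock: 38.38
tool_pos: [0.4017, 0.2115, 0.1571]
ee_rot: [0.944, -0.331, 0.0, 0.0]
ft_force: [0.0, 0.0, -0.4]
width: 0.0004
gripper_force: 0.0
```

Run:
```python
from ang import *
c=cam("wrist"); cv2.imwrite("pics/d3.png",c["im"]); measure(c); s=sense(); print(s["tool_pos"],yaw(s))
a=cam("scene");b=cam("side")
for n,k in(("sc",a),("si",b)): print(n,[(x[0].tolist(),x[1]) for x in blobs(mask(k["im"],"orange")) if 150<x[0][0]<450])
m=lambda k:[x[0] for x in blobs(mask(k["im"],"red"),20)]
print(m(a),m(b),m(c)); print(tri(a,min(m(a),key=lambda p:abs(p[0]-465)),b,min(m(b),key=lambda p:abs(p[1]-343))))
```

```text
axis [0.5408 0.1888] R 0.0909 70
red 388 [0.4871 0.1691] ang 200.14 r 0.0572
green 368 [0.4391 0.1517] ang 200.03 r 0.1083
[0.40186345 0.21139329 0.15702507] -38.72600093296189
sc [([204.4, 157.9], 95), ([238.7, 163.0], 89), ([273.7, 170.9], 96)]
si [([346.8, 133.6], 60), ([340.7, 150.2], 81), ([331.1, 169.8], 84)]
[array([465. , 200.6]), array([496.3, 341.8])] [array([309.1, 343.2])] [array([141.7, 307.7])]
(array([0.44316888, 0.39302746, 0.09431287]), np.float64(0.0004964531292793108))
```

The disc is now within 0.1° of the pointer. b1's grip has moved by a few pixels, though, so it may have been knocked. Checking.

Run:
```python
from h import *
a,b=cam("scene"),cam("side")
for u,v in(((204.4,155.7),(349.5,133.0)),((204.4,157.9),(346.8,133.6))): print(tri(a,u,b,v))
for n,k in(("sc",a),("si",b)): 
  for col in("orange","blue"):
    print(n,col,[(x[0].tolist(),x[1]) for x in blobs(mask(k["im"],col)) if 195<x[0][0]<360 and 110<x[0][1]<260])
A=cv2.resize(a["im"][130:215,170:300],None,fx=5,fy=5,interpolation=cv2.INTER_CUBIC)[:, :]
B=cv2.resize(b["im"][115:215,310:370],None,fx=4.25,fy=4.25,interpolation=cv2.INTER_CUBIC)
out=np.zeros((600,800,3),np.uint8)
A=cv2.resize(A,(500,327));out[:327,:500]=A;out[:425,520:520+255]=B;cv2.imwrite("pics/chk.png",out)
```

```text
(array([ 0.59838061, -0.30626754,  0.16760584]), np.float64(0.004134573652528672))
(array([ 0.60558604, -0.30201075,  0.16669662]), np.float64(0.004887249251925923))
sc orange [([204.4, 157.8], 94), ([238.7, 163.0], 90), ([273.8, 170.9], 97)]
sc blue [([207.1, 171.5], 130), ([240.6, 176.7], 139), ([274.6, 184.7], 135)]
si orange [([346.8, 133.6], 59), ([340.8, 150.2], 80), ([331.1, 169.8], 85)]
si blue [([337.4, 179.7], 39)]
```

View pics/chk.png

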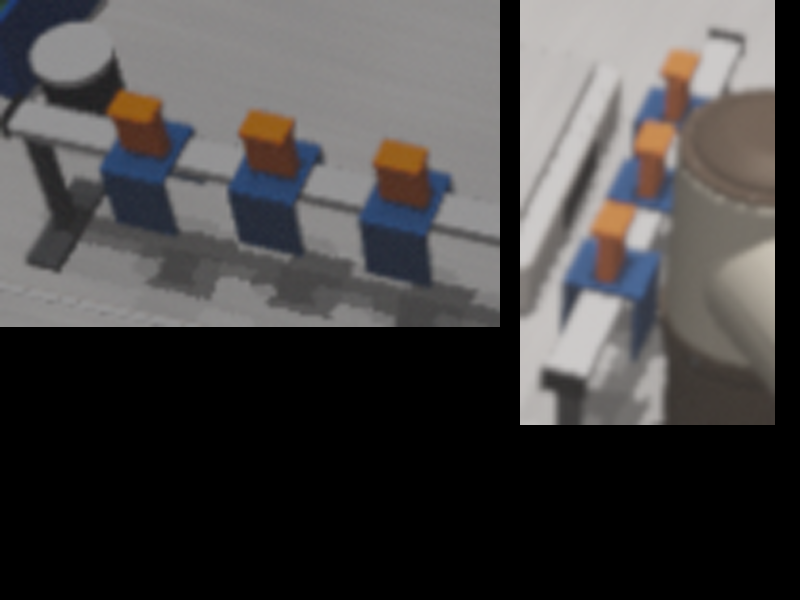

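Picture: b1 has been knocked about 8 mm across the bar but still hangs flat astride it, like the other two, so it needs no mending. With the bridges still and the disc set, I'll do the lever: pivot (0.480, 0.381), throw direction about -16°.

Run:
```python
from h import *
T=plan(.4077,.4023,.157,-16.5,n=8)
T=plan(z=.082,n=4,frm=T)
plan(.4796+.019*np.cos(np.radians(-16.5)),.381+.019*np.sin(np.radians(-16.5)),n=10,frm=T)
```

```text
from [  0.4018   0.2113   0.1569 -38.736 ] rows [[-0.48, -0.64, -0.0, -0.56], [-0.45, -0.66, -0.0, -0.56], [-0.42, -0.68, -0.0, -0.56], [-0.38, -0.7, -0.0, -0.56], [-0.35, -0.72, -0.0, -0.56], [-0.31, -0.73, -0.0, -0.56], [-0.28, -0.75, -0.0, -0.56], [-0.24, -0.76, -0.0, -0.56]]
from [  0.4077   0.4023   0.157  -16.5   ] rows (4, [0.0, -0.0, 0.62, -0.0])
from [  0.4077   0.4023   0.082  -16.5   ] rows (10, [0.31, 0.0, -0.0, -0.0])
```

>>> jog_arm(
  deltas=[
    [[-1,-0.48,-0.64,0,-0.56],[-1,-0.45,-0.66,0,-0.56],[-1,-0.42,-0.68,0,-0.56],[-1,-0.38,-0.7,0,-0.56],[-1,-0.35,-0.72,0,-0.56],[-1,-0.31,-0.73,0,-0.56],[-1,-0.28,-0.75,0,-0.56],[-1,-0.24,-0.76,0,-0.56],[-1,0,0,0,0],[-1,0,0,0,0]],
  ],
)

```text
clock: 39.47
tool_pos: [0.4068, 0.4038, 0.1563]
ee_rot: [0.99, -0.141, -0.0, 0.001]
ft_force: [0.3, -0.4, 0.3]
width: 0.0006
gripper_force: 0.0
```

Run:
```python
from h import *
s=sense();print(s["tool_pos"],yaw(s))
a=cam("scene");b=cam("side")
for n,k in(("sc",a),("si",b)): print(n,[(x[0].tolist(),x[1]) for x in blobs(mask(k["im"],"orange")) if 150<x[0][0]<450],[(x[0].tolist(),x[1]) for x in blobs(mask(k["im"],"red"),15)])
```

```text
[0.40682642 0.40383651 0.15634469] -16.256280705442368
sc [([204.4, 157.9], 95), ([238.7, 163.2], 91), ([273.7, 170.9], 96)] [([381.0, 198.6], 16), ([465.2, 200.7], 41), ([496.2, 341.9], 52)]
si [([346.8, 133.1], 55), ([340.8, 150.0], 75), ([331.1, 169.7], 83)] []
```

Bridges still. Descend behind the knob and throw the lever.

>>> jog_arm(
  deltas=[
    [[-1,0,0,0.6,0],[-1,0,0,0.7,0],[-1,0,0,0.7,0],[-1,0,0,0.5,0],[-1,0,0,0,0],[-1,0.3,0,0,0],[-1,0.3,0,0,0],[-1,0.3,0,0,0],[-1,0.3,0,0,0],[-1,0.3,0,0,0]],
  ],
)

```text
clock: 40.4
tool_pos: [0.4517, 0.3911, 0.0834]
ee_rot: [0.99, -0.142, 0.001, -0.001]
ft_force: [-1.3, 0.7, 1.1]
width: -0.0002
gripper_force: 0.7
```

>>> jog_arm(
  deltas=[
    [[-1,0.3,0,0,0],[-1,0.3,0,0,0],[-1,0.3,0,0,0],[-1,0.3,0,0,0],[-1,0.3,0,0,0],[-1,0,0,0,0],[-1,0,0,0,0]],
  ],
)

```text
clock: 40.98
tool_pos: [0.493, 0.3775, 0.0816]
ee_rot: [0.99, -0.142, -0.001, 0.001]
ft_force: [-2.7, 1.1, -0.3]
width: 0.0005
gripper_force: 1.2
```

```bash
cat > lev.py <<'E'
from h import *
s=sense();print(s["tool_pos"],s["ft_force"].round(1))
a=cam("scene");b=cam("side"); m=[[x[0] for x in blobs(mask(k["im"],"red"),10)] for k in(a,b)]
P=np.array([.4796,.381])
for u in m[0]:
    for v in m[1]:
        X,e=tri(a,u,b,v)
        if e<.006: 
            r=X[:2]-P; d=r@[np.cos(np.radians(-16.5)),np.sin(np.radians(-16.5))]; print(u,v,X.round(4),round(e,4),"s",d.round(4),"tilt",np.arctan2(d,X[2]-.022).round(3))
print(m)
E
python3 lev.py
```

```text
[0.49299891 0.37748116 0.08161602] [-2.7  1.1 -0.3]
[[array([381. , 198.6]), array([453.3, 221.7]), array([496.2, 341.9])], []]
```

>>> jog_arm(
  deltas=[
    [[-1,0.1,0,0,0],[-1,0.1,0,0,0],[-1,0,0,0,0],[-1,0,0,0,0]],
  ],
)

```text
clock: 41.42
tool_pos: [0.4939, 0.3771, 0.0815]
ee_rot: [0.99, -0.141, -0.004, 0.001]
ft_force: [-18.3, 6.3, 5.4]
width: 0.0004
gripper_force: 9.5
```

The force rose to 19 N with no travel, so the lever is on its stop. I'll back off, rise and verify everything.

>>> jog_arm(
  deltas=[
    [[-1,-0.4,0,0,0],[-1,-0.6,0,0,0],[-1,-0.6,0,0,0],[-1,-0.4,0,-0.6,0],[-1,-0.5,0,-1,0],[-1,-0.5,0,-1,0],[-1,-0.5,-0.5,-1,0],[-1,-0.3,-0.5,-0.5,0],[-1,0,0,0,0],[-1,0,0,0,0]],
  ],
)

```text
clock: 42.25
tool_pos: [0.3981, 0.4379, 0.2062]
ee_rot: [0.99, -0.141, 0.001, -0.001]
ft_force: [-1.5, -0.3, -1.3]
width: 0.0003
gripper_force: 0.0
```

```bash
python3 lev.py; python3 disc.py
python3 - <<'E'
from h import *
a,b=cam("scene"),cam("side")
for n,k in(("sc",a),("si",b)): print(n,[(x[0].tolist(),x[1]) for x in blobs(mask(k["im"],"orange")) if 150<x[0][0]<450])
for k in(a,b): print(proj(k,[[.4796+.0383*np.cos(np.radians(-16.5)),.381+.0383*np.sin(np.radians(-16.5)),.092]]))
print(sense()["qd"].round(3))
w=cam("wrist"); print([(x[0],x[1]) for x in blobs(mask(w["im"],"red"),20)],onz(w,[x[0] for x in blobs(mask(w["im"],"red"),20)] or [(0,0)],.092).round(4))
E
```

```text
[0.39807351 0.43792264 0.20615329] [-1.5 -0.3 -1.3]
[454.8 219.8] [281.9 324.1] [0.5188 0.3755 0.0969] 0.0014 s 0.0391 tilt 0.481
[[array([381. , 198.6]), array([454.8, 219.8]), array([496.2, 341.9])], [array([281.9, 324.1])]]
phi 119.9 r 0.2854 yaw -16.3 [0.3977 0.4359 0.2038] [ 0.1 -0.1 -0.1] 42.35
wrist red [560.1  30.5] 364 [0.4866 0.167 ] ang 201.9 r 0.058
wrist green [577.3  76.9] 352 [0.4389 0.1515] ang 200.1 r 0.108
scene red [380.9 198.6] 29 [0.4861 0.1691] ang 199.7 r 0.057
scene green [379.4 186.1] 27 [0.4433 0.1532] ang 200.1 r 0.103
sc [([204.4, 157.8], 94), ([238.6, 163.2], 94), ([273.7, 170.9], 97)]
si [([346.8, 133.0], 53), ([340.8, 149.9], 75), ([331.1, 169.8], 84)]
[[452.17118745 219.19795145]]
[[283.50368061 324.0956019 ]]
[ 0.004 -0.003  0.008  0.003  0.001 -0.   ]
[(array([560.2,  31. ]), 309), (array([348.8,  54.1]), 568)] [[0.4858 0.1954 0.092 ]
 [0.5196 0.3747 0.092 ]]
```

The lever is fully over (the knob travelled 78 mm, against 77 mm expected). The disc is aligned, the bridges are still and the robot is clear.

```bash
python3 -c "
from station import *
print(sign_off())"
```

```text
the job is handed in; nothing more can be done
None
```

The job is handed in: all three bridges present hang astride the rail, the disc's notch is within about 0.1° of the green pointer, and the red lever was then thrown fully over to its stop (b1 was knocked about 8 mm across the bar but still hangs flat).

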